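# Mount the tube carriage on the mixer and load it

### The arm

A 6-joint arm with a two-finger parallel gripper is mounted at the origin on the work surface. World frame = base frame: x ahead of the robot, y to its left, z up, the work surface at z = 0. Lengths are in m, angles in rad, forces in N, time in s.
With the tool pointing down it reaches from about 0.3 to 0.875 m from the base axis. Payload 6.4 kg.
Tool frame: the origin (TCP) lies at the very end of the fingers, on their centre line; the grasp point (between the pads) lies ctrl.grip_point_offset behind it (ctrl.grip_point_offset is the distance from the TCP to the grasp point, in m); z points along the fingers, x is the direction in which the jaws open and shut, and the axes are right-handed (so a half turn about z gives the same grasp; the last joint's range is limited). The gripper opens to 85 mm and grips with 20 to 120 N. Pads are 22 mm wide; open, the fingers measure 114 mm over their backs; the gripper's body (76 mm by 85 mm) begins 54 mm behind the grasp point. The pads swing forward as they close: fully open they stand 13 mm farther back than shut.
Start: joints at [-1.337, 0.181, 1.607, -0, 1.354, -0.206], TCP at [0.245, -0.52, 0.231] pointing down, gripper open.
Joint ranges: [-2.99, 2.99], [-0.89, 2.07], [0.3, 2.58], [-1.14, 4.28], [0, 2.63], [-3.12, 3.12]. Speed limits (rad/s): [2.57, 2.57, 3.01, 3.14, 3.14, 3.14].

### API

Orientations are given as a unit quaternion [w, x, y, z].
In Python, from bench import get_obs, viewer, workorder, ctrl gives the robot as it stands. The module is installed in compiled form; this text tells all that it offers.
- The arm moves only by the tool move_arm, never from a script. Its argument "increments" is a list of rows, each an object of numbers: "tx", "ty", "tz": the shift along the tool's x, y, z in m; "turn": the turn about the tool's z in degrees. A call has 1 to 20 rows; each row is the pose to reach, as a shift and turn from the pose commanded when the call began, along the tool's axes at that moment; what a row does not reach only later rows make up. A row lasts 1/12 s, in which the tool goes at most 41.7 mm and 7.16 degrees, less where a joint would pass 70% of its speed; a pose out of reach is approached as far as the arm can. A call with a gripper value outside its range is refused whole. "gripper" is the opening, from 0 (shut) to 1 (fully open), set as the call begins (left out, the last holds). The fingers move at their own pace and stop on an object; the grip force is fixed at half the most. Time passes only in rows, so rows that repeat a pose let the fingers close. It gives the time, the measured TCP pose, the force and the opening at its end, in the units of the state.
- get_obs(): the state, without advancing time (a new reading comes with each control period).
- viewer.camera(name): name is "scene" or "top"; returns (picture, depth): 480x640x3 uint8, red, green, blue; 480x640 float32, m along the optical axis (not along the pixel's ray), 0 where there is no reading.
- viewer.get_calibration(name): a dict with "intrinsics" (3x3 intrinsics, pixels), "k1" (the pictures are not rectified: a ray, as slopes to the right and down, at radius r is drawn at 1 + k1 r^2 times it, then the intrinsics apply), "origin" and "attitude" of the camera in the world. Camera axes: x right, y up, looking along -z (the intrinsics and any distortion apply to the point x, -y, -z); pixel columns grow to the right and rows downward; lengths in m; the calibration is good to about 2 mm. A picture is of the moment at which its call begins. get_calibration takes no time and is no camera call.
- workorder.hand_in(): hands the job in, once; it reports no verdict.
The state is a dict: "time_s": time; "q": joint angles; "dq": joint speeds; "joint_efforts": joint torques, N m; "eef_pos": TCP position; "eef_rot": TCP orientation; "wrist_force": force on the tool from outside, world axes, zero at the start; "torque": the same for the moment, N m; "opening": opening from 0.0 (shut) to 1.0 (fully open).
Only numpy, scipy, OpenCV 4.12 (cv2) and the standard library are available. Lean on these libraries where they do the work, as an engineer would, in place of code of your own. Each camera call takes 0.05 s, during which the arm holds its last target.

### The job

Get the tube mixer ready: slide the tube carriage onto the mixer's dovetail from the rail's open end, flat front end first and knob end last, until it is fully home against the stop, then tighten its clamp knob by turning it clockwise as far as it goes. After that, move all the capped tubes from the rack into the carriage, one per bore, each standing fully seated, in any order. Leave the other things on the table where they are.

Things in the scene. Friction and masses are not known exactly. Their poses are not given: they have to be found in the camera images.
- mixer: Tube mixer, fixed: white box 190 (x) x 130 x 40 mm with a plain aluminium dovetail rail along the middle of its top; origin at the centre of its underside, x from the stop towards the rail's open end. Rail: top 19 mm above the box (59 above the table), 34 mm wide there (3 mm upright edge), narrowing to 14 mm at the foot.
- rail_stop (a point): Middle of the rail's top at the face of the stop, a dark steel block 60 mm wide, rising 13 mm above the rail's top, that closes this end. x along the rail from the stop towards the open end, z up.
- rail_end (a point): Tip of the rail's open end, 162 mm from the stop, at the nominal height of the rail's top (59 mm above the table). The last 25 mm before the tip are a tapered lead-in (tip 25 mm wide and 3.5 mm lower). The mixer's box ends 8 mm beyond the tip.
- carriage: Tube carriage, loose, 0.4 kg: grey block 94 x 52 x 25 mm with four bores in a row, on an aluminium plate (6 mm) with dovetail jaws under it; straight sides, 52 mm across y, to grip across the middle. Origin on the underside of the jaws, below the block's middle. x along the bores to the knob end, the knob on the -y side. Reaches from x -47 (flat front) to +82 mm (beyond +47 only plate, 23 mm high).
- carriage_centre (a point): In the middle of the carriage's block, 36 mm above the underside of the jaws, 12 mm below the block's top; axes as the carriage. On the table the jaws' underside is at height 0; on the rail it is 2 mm above the mixer's box (plate riding on the rail's top, 1.4 mm play each side).
- carriage_front (a point): Middle of the carriage's flat front end, at the underside of the plate (x -47 mm from carriage_centre and 19 mm below it); axes as the carriage. It meets rail_stop, axes too, when the carriage is fully home, knob end towards the rail's open end.
- clamp (a joint): Clamp knob of the carriage, rad: 0 loose, end stop 1.6; grows when turned clockwise seen from above. Its cam pinches the rail from about 1.0 rad on; tight from 1.3. Stiffness: friction 0.04 N m, some 0.2 N m while pinching; stays where it is left. Its bar lies across the rail when loose (0), along it when tight.
- clamp_grip (a point): Bar of the clamp knob: black, 27 mm long, 10 thick, 26 tall, on a vertical axis 68 mm towards the knob end and 27 mm to the side from carriage_centre. This point: on the axis, 72 mm above the jaws' underside (bar from 56 to 82 mm). Turns with the knob: y along the bar, x across its thickness.
- rack: Fixed white rack 150 x 52 x 30 mm with four pockets in a row along its x (36 mm apart), 24 mm deep; origin at the centre of its underside. At the start the tubes stand in it, any tube in any pocket.
- tube0_centre (a point): Capped sample tube, loose, 16 mm diameter, 60 mm tall, 25 g, amber glass with a white cap (top 18 mm), rounded foot. This point: on its axis, half-way up. It may be absent. In the rack its top stands 66 mm above the table (36 mm above the rack).
- tube1_centre (a point): Capped sample tube, loose, 16 mm diameter, 60 mm tall, 25 g, amber glass with a white cap (top 18 mm), rounded foot. This point: on its axis, half-way up. It may be absent. In the rack its top stands 66 mm above the table (36 mm above the rack).
- tube2_centre (a point): Capped sample tube, loose, 16 mm diameter, 60 mm tall, 25 g, amber glass with a white cap (top 18 mm), rounded foot. This point: on its axis, half-way up. It may be absent. In the rack its top stands 66 mm above the table (36 mm above the rack).
- tube3_centre (a point): Capped sample tube, loose, 16 mm diameter, 60 mm tall, 25 g, amber glass with a white cap (top 18 mm), rounded foot. This point: on its axis, half-way up. It may be absent. In the rack its top stands 66 mm above the table (36 mm above the rack).
- seat0 (a point): Bore 0 of the carriage, 18.4 mm wide and 25 mm deep, bores 24 mm apart: the point at which the centre of a fully seated tube lies, 5 mm above the block's top face (a seated tube stands 35 mm out of the block).
- seat1 (a point): Bore 1 of the carriage, 18.4 mm wide and 25 mm deep, bores 24 mm apart: the point at which the centre of a fully seated tube lies, 5 mm above the block's top face (a seated tube stands 35 mm out of the block).
- seat2 (a point): Bore 2 of the carriage, 18.4 mm wide and 25 mm deep, bores 24 mm apart: the point at which the centre of a fully seated tube lies, 5 mm above the block's top face (a seated tube stands 35 mm out of the block).
- seat3 (a point): Bore 3 of the carriage, 18.4 mm wide and 25 mm deep, bores 24 mm apart: the point at which the centre of a fully seated tube lies, 5 mm above the block's top face (a seated tube stands 35 mm out of the block).
- sanitiser: Bystander, not part of the job: pump bottle, 56 mm diameter, 175 mm tall; origin at the centre of its underside, long side along x.
- tape: Bystander, not part of the job: roll of tape lying flat, 70 mm diameter, 25 mm high; origin at the centre of its underside, long side along x.
- cup: Bystander, not part of the job: white plastic cup, 66 mm diameter, 62 mm tall; origin at the centre of its underside, long side along x.
- jar: Bystander, not part of the job: glass jar with steel cap, 56 mm diameter, 70 mm tall; origin at the centre of its underside, long side along x.
- dish: Bystander, not part of the job: open steel dish, 170 x 100 x 26 mm; origin at the centre of its underside, long side along x.
- penlight: Bystander, not part of the job: steel penlight lying flat, 115 mm long, 13 mm thick; origin at the centre of its underside, long side along x.
- carton: Bystander, not part of the job: small carton, 90 x 60 x 45 mm; origin at the centre of its underside, long side along x.

How it is judged:
By the outcome, as a careful person would: the job done as asked, in the order asked, and still so for the second after the job is handed in, with the robot touching nothing.
Of tube0, tube1, tube2, tube3 only 2 to 4 are there at a start; the rules pass over those that are not, and their reading is None.
At some moment in a run one of carriage may be knocked a few centimetres aside while the robot is not near it.
It also fails if it takes over 210 s, if anything falls off the work surface, if the arm or the gripper's body presses on something with over 40 N, if the wrist force passes 120 N, or if a joint passes its speed limit or range.

## Working session

There is one attempt and no reset: what is moved stays moved. The work goes in short steps, Python scripts to look and compute and a tool call to move; the robot and the scene stay as the last step left them, time stands still between calls to the robot, and variables do not carry over. Pictures are saved under pics/ and viewed, and the job is handed in when it is done.

Besides the shell and the picture viewer there is one more tool, called after "Request:" in YAML: its name, and indented under it one key for each argument. move_arm: Moves the arm, as the interface text tells. Its arguments: {"type":"object","properties":{"increments":{"type":"array"},"gripper":{"type":"number"}},"required":["increments"]}

```bash
mkdir -p pics && cat > h.py <<'E'
import numpy as np, cv2
from bench import get_obs, viewer, workorder, ctrl
from scipy.spatial.transform import Rotation as R
def cal(n):
    c=viewer.get_calibration(n); return c
def att(c):
    a=np.array(c["attitude"],float)
    return a if a.shape==(3,3) else R.from_quat([a[1],a[2],a[3],a[0]]).as_matrix()
def ray(n,uv):
    c=cal(n); K=np.array(c["intrinsics"]); k1=c["k1"]
    D=np.array([k1,0,0,0],float)
    p=cv2.undistortPoints(np.array(uv,float).reshape(-1,1,2),K,D).reshape(-1,2)
    d=np.c_[p[:,0],-p[:,1],-np.ones(len(p))]
    return np.array(c["origin"],float), d@att(c).T
def onplane(n,uv,z):
    o,d=ray(n,uv); t=(z-o[2])/d[:,2]; return o+d*t[:,None]
def proj(n,P):
    c=cal(n); P=np.atleast_2d(P); q=(P-np.array(c["origin"]))@att(c)
    s=np.c_[q[:,0]/-q[:,2],-q[:,1]/-q[:,2]]; s=s*(1+c["k1"]*(s**2).sum(1))[:,None]
    K=np.array(c["intrinsics"]); return np.c_[s[:,0]*K[0,0]+K[0,2],s[:,1]*K[1,1]+K[1,2]]
def cloud(n,depth):
    v,u=np.mgrid[0:480,0:640]; o,d=ray(n,np.c_[u.ravel(),v.ravel()])
    return (o+d*depth.ravel()[:,None]).reshape(480,640,3)
def snap(tag):
    out={}
    for n in("scene","top"):
        im,dp=viewer.camera(n); cv2.imwrite(f"pics/{tag}_{n}.png",im[:,:,::-1]); np.save(f"pics/{tag}_{n}.npy",dp); out[n]=(im,dp)
    return out
E
python3 - <<'E'
from h import *
for n in("scene","top"): print(n,cal(n))
snap("a"); print(get_obs()); print(ctrl.grip_point_offset)
E
```

```text
scene {'intrinsics': array([[442.91061441,   0.        , 325.14420725],
       [  0.        , 442.91061441, 241.14348242],
       [  0.        ,   0.        ,   1.        ]]), 'k1': -0.11088280087168403, 'origin': array([1.20024477, 0.23618366, 0.72523379]), 'attitude': array([0.49461671, 0.22120891, 0.32449027, 0.7753238 ])}
top {'intrinsics': array([[511.13003986,   0.        , 314.14587078],
       [  0.        , 511.13003986, 250.3708042 ],
       [  0.        ,   0.        ,   1.        ]]), 'k1': 0.04372097382984805, 'origin': array([ 0.42862484, -0.03061278,  1.18903   ]), 'attitude': array([ 0.71618641,  0.03464083, -0.0449494 , -0.69559801])}
{'time_s': 0.1, 'q': array([-1.33728594e+00,  1.81495860e-01,  1.60790485e+00, -1.15533468e-05,
        1.35376855e+00, -2.06284115e-01]), 'dq': array([-2.09358215e-03,  9.80427327e-06, -8.31687760e-05, -5.39673823e-04,
       -1.37101004e-03,  2.91796972e-04]), 'joint_efforts': array([ 7.01394970e-05, -4.45875514e+01, -3.52239490e+01, -1.63958593e-04,
        4.10686320e-03, -1.75042487e-05]), 'eef_pos': array([ 0.2447137 , -0.51978776,  0.23045938]), 'eef_rot': array([-5.45732719e-04,  8.44320704e-01, -5.35837594e-01, -5.68884246e-04]), 'wrist_force': array([ 0.65101871,  0.37384557, -0.34443688]), 'torque': array([-0.03794269, -0.00652823, -0.01150494]), 'opening': 1.0001370161100855}
0.0187
```

View pics/a_scene.png

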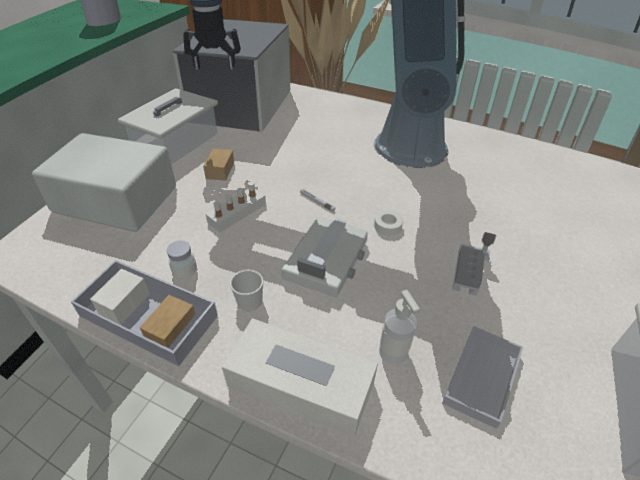

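View pics/a_top.png

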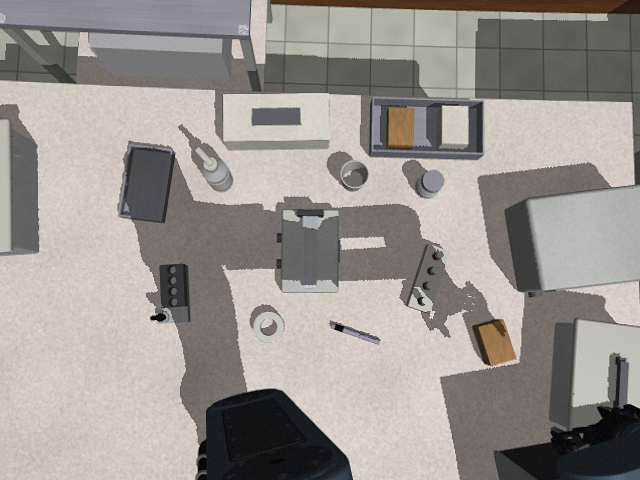

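```bash
python3 - <<'E'
from h import *
im=cv2.imread("pics/a_top.png")
a=cv2.resize(im[200:300,260:360],None,fx=4,fy=4,interpolation=cv2.INTER_CUBIC)
b=cv2.resize(im[250:350,130:230],None,fx=4,fy=4,interpolation=cv2.INTER_CUBIC)
cv2.imwrite("pics/b.png",np.hstack([a,b]))
c=cv2.resize(im[235:335,390:490],None,fx=5,fy=5,interpolation=cv2.INTER_CUBIC);cv2.imwrite("pics/c.png",c)
P=cloud("top",np.load("pics/a_top.npy"))
# heights
np.set_printoptions(precision=3,suppress=True,linewidth=200)
for nm,(u,v) in dict(box=(290,270),box2=(330,230),rail=(310,250),stop=(310,213),blk=(173,296),plate=(180,315),rack=(424,285)).items(): print(nm,P[v,u])
E
```

```text
box [ 0.429 -0.031  1.189]
box2 [ 0.607 -0.08   0.037]
rail [ 0.557 -0.036  0.06 ]
stop [ 0.638 -0.034  0.072]
blk [0.447 0.264 0.046]
plate [0.406 0.252 0.022]
rack [ 0.488 -0.295  0.039]
```

View pics/b.png

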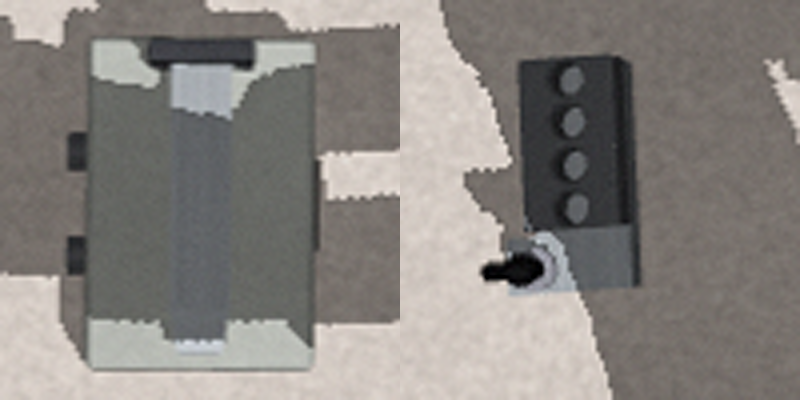

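View pics/c.png

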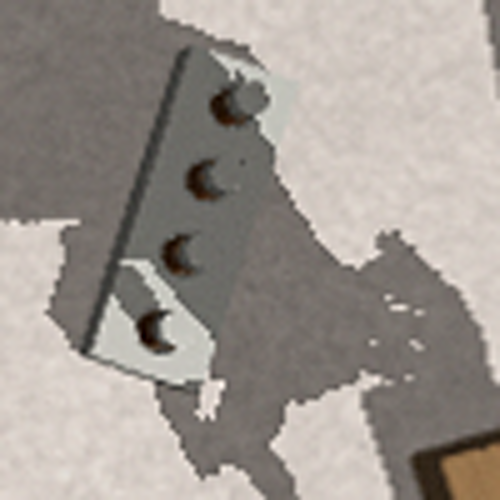

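```bash
python3 - <<'E'
from h import *
np.set_printoptions(precision=4,suppress=True,linewidth=200)
im=cv2.imread("pics/a_top.png"); g=cv2.GaussianBlur(cv2.cvtColor(im,cv2.COLOR_BGR2GRAY),(3,3),0).astype(int)
for v in range(218,288,8): print(v,g[v,276:346].tolist())
print('block')
for v in (270,280,290,300,303): print(v,g[v,154:196].tolist())
print('col',[g[v,168] for v in range(258,325)])
print('col185',[g[v,182] for v in range(258,330)])
E
```

```text
218 [114, 114, 114, 115, 113, 106, 112, 142, 172, 184, 186, 185, 186, 187, 187, 186, 186, 185, 185, 185, 186, 185, 176, 146, 108, 99, 123, 156, 173, 174, 172, 173, 173, 173, 174, 175, 173, 172, 172, 174, 175, 176, 177, 176, 174, 172, 174, 181, 176, 157, 148, 144, 125, 107, 102, 103, 105, 106, 106, 106, 102, 98, 102, 110, 111, 110, 112, 113, 114, 114]
226 [112, 113, 114, 115, 113, 104, 95, 97, 104, 106, 105, 105, 104, 103, 103, 104, 103, 103, 103, 104, 104, 104, 103, 102, 101, 105, 121, 143, 153, 154, 161, 171, 173, 173, 175, 174, 172, 171, 173, 174, 174, 171, 163, 141, 112, 102, 103, 103, 105, 107, 108, 108, 106, 106, 106, 106, 105, 105, 105, 105, 102, 98, 102, 113, 117, 115, 112, 111, 112, 112]
234 [91, 64, 48, 44, 48, 61, 81, 96, 103, 103, 102, 102, 102, 101, 100, 101, 101, 101, 102, 103, 103, 102, 101, 101, 103, 103, 102, 101, 98, 96, 96, 98, 99, 99, 99, 98, 96, 95, 96, 97, 97, 100, 103, 104, 103, 103, 104, 105, 106, 107, 107, 107, 105, 105, 105, 105, 105, 105, 105, 104, 101, 96, 101, 114, 120, 120, 118, 116, 116, 117]
242 [98, 81, 71, 69, 70, 77, 87, 96, 101, 102, 102, 101, 101, 
[... 4198 characters left out ...]
53), np.int64(53), np.int64(54), np.int64(54), np.int64(55), np.int64(56), np.int64(57), np.int64(56), np.int64(56), np.int64(55), np.int64(55), np.int64(55), np.int64(54), np.int64(55), np.int64(55), np.int64(53), np.int64(54), np.int64(56), np.int64(57), np.int64(56), np.int64(55), np.int64(55), np.int64(55), np.int64(55), np.int64(55), np.int64(59), np.int64(74), np.int64(92), np.int64(99), np.int64(100), np.int64(99), np.int64(98), np.int64(98), np.int64(98), np.int64(99), np.int64(98), np.int64(98), np.int64(98), np.int64(98), np.int64(97), np.int64(97), np.int64(100), np.int64(109), np.int64(116), np.int64(116), np.int64(116), np.int64(117), np.int64(118), np.int64(116), np.int64(112)]
```

```bash
cat >> h.py <<'E'
def edges_rows(mask,rows,u0,u1):
    L=[];Rr=[]
    for v in rows:
        u=np.where(mask[v,u0:u1])[0]
        if len(u): L.append((u0+u[0]-.5,v)); Rr.append((u0+u[-1]+.5,v))
    return np.array(L),np.array(Rr)
def edges_cols(mask,cols,v0,v1):
    T=[];B=[]
    for c in cols:
        v=np.where(mask[v0:v1,c])[0]
        if len(v): T.append((c,v0+v[0]-.5)); B.append((c,v0+v[-1]+.5))
    return np.array(T),np.array(B)
def fitx(P): # y = a + b x  (edges along world x)
    b,a=np.polyfit(P[:,0],P[:,1],1); r=P[:,1]-a-b*P[:,0]; return a,b,r.std()
def fity(P):
    b,a=np.polyfit(P[:,1],P[:,0],1); r=P[:,0]-a-b*P[:,1]; return a,b,r.std()
E
python3 - <<'E'
from h import *
np.set_printoptions(precision=4,suppress=True,linewidth=200)
D=np.load("pics/a_top.npy"); P=cloud("top",D); Z=np.where(D>0,P[...,2],-1)
for v in (230,255,280,286,290): print(v,(Z[v,276:346]*1000).astype(int).tolist())
m=(Z>0.02)
L,Rr=edges_rows(m,range(215,285),270,350); 
for n,e,z in (("boxL",L,.04),("boxR",Rr,.04)):
    p=onplane("top",e,z); a,b,s=fitx(p); print(n,a+b*.55,b,s)
T,B=edges_cols(m,list(range(284,298))+list(range(322,335)),195,300)
for n,e in (("boxT",T),("boxB",B)): p=onplane("top",e,.04); a,b,s=fity(p); print(n,a-b*.036,b,s)
m=(Z>0.05); L,Rr=edges_rows(m,range(225,270),285,335)
for n,e in (("railL",L),("railR",Rr)): p=onplane("top",e,.059); a,b,s=fitx(p); print(n,a+b*.55,b,s)
m=(Z>0.036); L,Rr=edges_rows(m,range(268,304),150,200)
for n,e in (("blkL",L),("blkR",Rr)): p=onplane("top",e,.048); a,b,s=fitx(p); print(n,a+b*.45,b,s)
T,B=edges_cols(m,range(163,180),255,330)
for n,e in (("blkT",T),("blkB",B)): p=onplane("top",e,.048); a,b,s=fity(p); print(n,a+b*.265,b,s,e[:,1])
E
```

```text
230 [0, 0, -2, 4, 3, 1, 38, 41, 40, 38, 39, 36, 43, 39, 36, 37, 37, 40, 36, 41, 38, 37, 39, 38, 42, 40, 37, 58, 58, 58, 58, 59, 61, 58, 58, 56, 56, 60, 56, 58, 58, 57, 43, 41, 35, 38, 38, 40, 41, 38, 41, 44, 41, 41, 37, 40, 37, 42, 37, 43, 37, 39, 37, -1, -3, 1, -2, -2, -1, -1]
255 [1, -1, -1, -1, 1, 0, 33, 39, 33, 43, 38, 41, 39, 36, 38, 40, 38, 36, 39, 42, 39, 39, 42, 39, 41, 40, 39, 61, 58, 60, 61, 57, 58, 61, 59, 58, 56, 58, 60, 58, 64, 55, 40, 42, 37, 40, 41, 40, 40, 43, 38, 41, 42, 41, 38, 36, 41, 41, 39, 44, 38, 38, 35, 33, 0, 0, 2, 0, -1, -1]
280 [0, -2, 3, -2, 0, 37, 37, 41, 40, 44, 41, 40, 39, 37, 38, 37, 36, 41, 39, 41, 39, 40, 39, 35, 40, 38, 44, 63, 56, 56, 56, 60, 60, 57, 61, 59, 61, 58, 60, 59, 59, 39, 34, 37, 42, 39, 39, 41, 42, 39, 39, 42, 41, 36, 39, 36, 40, 40, 37, 39, 37, 39, 34, 1, 2, -2, 0, 1, 2, 0]
286 [0, 0, 0, 1, 0, 33, 40, 42, 38, 41, 39, 38, 42, 42, 34, 41, 40, 37, 44, 43, 38, 39, 38, 40, 40, 38, 38, 42, 53, 54, 56, 59, 56, 52, 53, 56, 59, 59, 58, 52, 44, 39, 39, 39, 42, 39, 40, 41, 40, 41, 41, 38, 38, 39, -1000, 38, 36, 36, 37, 35, 40, 38, 39, 2, 1, -4, 0,
[... 469 characters left out ...]
 0.00023573672924030167
boxB 0.46349528561403674 -0.02868002304670326 2.3055870937577003e-06
railL -0.01958785999667458 0.0308048981026237 6.539122568729195e-07
railR -0.05295291559250086 0.02752791758854292 1.8851861433960338e-07
blkL 0.291244274779357 0.10038414391987163 0.000597916676959289
blkR 0.23686360542940396 0.10257647954025087 0.000880734960297201
blkT 0.5189494475576832 -0.11133125632740766 0.0005988349355440258 [264.5 264.5 264.5 264.5 264.5 264.5 263.5 263.5 263.5 263.5 263.5 263.5 263.5 263.5 263.5 263.5 263.5]
blkB 0.4204798462115854 -0.7444039304637705 0.009336265404130739 [319.5 319.5 318.5 307.5 307.5 307.5 307.5 306.5 306.5 306.5 297.5 306.5 306.5 306.5 306.5 306.5 306.5]
```

```bash
python3 - <<'E'
from h import *
np.set_printoptions(precision=4,suppress=True,linewidth=200)
im=cv2.imread("pics/a_scene.png")
a=cv2.resize(im[210:300,275:375],None,fx=6,fy=6,interpolation=cv2.INTER_CUBIC);cv2.imwrite("pics/d.png",a)
b=cv2.resize(im[225:300,440:510],None,fx=6,fy=6,interpolation=cv2.INTER_CUBIC);cv2.imwrite("pics/e.png",b)
gt=cv2.cvtColor(cv2.imread("pics/a_top.png"),cv2.COLOR_BGR2GRAY).astype(float)
# rail edges, lit part near stop
def cross(r,lo,hi,th):
    r=r[lo:hi]; i=np.where((r[:-1]-th)*(r[1:]-th)<0)[0]; return [lo+k+(th-r[k])/(r[k+1]-r[k]) for k in i]
for v in list(range(226,229))+list(range(279,288)): print(v,cross(gt[v],294,326,130 if v<240 else 140))
print(gt[266:290,308])
c=np.array([[171.2,270],[171.3,280.5],[171.6,291],[172,302]])
print(onplane("top",[[130+172/4-.4,250+80/4-.4],[130+173/4-.4,250+123/4-.4],[130+173/4-.4,250+165/4-.4],[130+175/4-.4,250+208/4-.4]],.048))
E
```

```text
226 [np.float64(302.1860465116279), np.float64(319.5081967213115)]
227 [np.float64(306.13461538461536), np.float64(317.6041666666667)]
228 [np.float64(309.22222222222223), np.float64(310.3333333333333), np.float64(313.20754716981133), np.float64(317.6326530612245)]
279 []
280 [np.float64(295.46031746031747), np.float64(297.7631578947368), np.float64(299.44444444444446), np.float64(316.35714285714283), np.float64(320.484375), np.float64(321.9166666666667)]
281 [np.float64(299.42622950819674), np.float64(316.20754716981133)]
282 [np.float64(300.3611111111111), np.float64(316.05555555555554)]
283 [np.float64(300.3768115942029), np.float64(315.78723404255317)]
284 [np.float64(300.4736842105263), np.float64(315.8125)]
285 []
286 []
287 []
[ 98.  99. 101.  98.  97. 101.  99. 102.  98.  98. 100. 102. 101. 104. 100. 104. 101. 100. 106. 183. 203. 196. 169. 189.]
[[0.5055 0.2675 0.048 ]
 [0.4817 0.2655 0.048 ]
 [0.4586 0.2641 0.048 ]
 [0.435  0.2615 0.048 ]]
```

View pics/d.png

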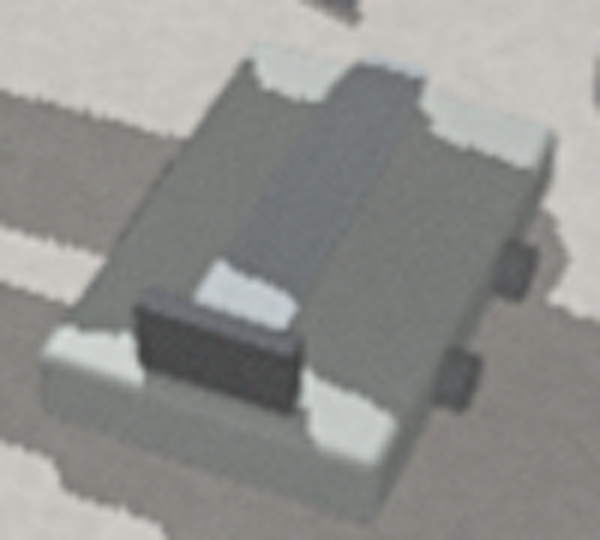

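View pics/e.png

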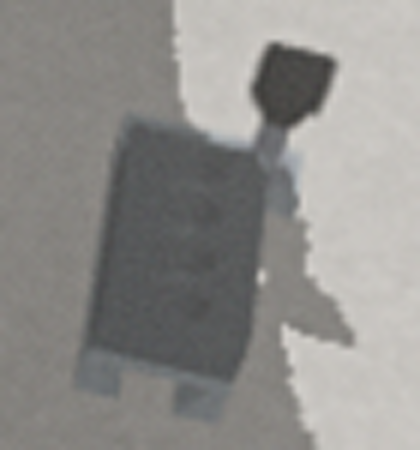

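```bash
python3 - <<'E'
from h import *
np.set_printoptions(precision=4,suppress=True,linewidth=200)
for e,z in (([[302.18,226],[319.51,226]],.059),([[300.36,282],[316.06,282]],.0575),([[300.38,283],[315.79,283]],.057),([[308,284.6+3]],.0555),([[308,287.6]],.055)):
    p=onplane("top",e,z); print(p,p.mean(0))
# box left/right clean rows using intensity/depth
D=np.load("pics/a_top.npy"); P=cloud("top",D); Z=np.where(D>0,P[...,2],-1); m=Z>.02
L,Rr=edges_rows(m,list(range(215,229))+list(range(246,258))+list(range(274,288)),270,350)
for n,e in(("L",L),("R",Rr)):
    p=onplane("top",e,.04); k=np.ones(len(p),bool)
    for _ in range(4):
        b,a=np.polyfit(p[k,0],p[k,1],1); k=abs(p[:,1]-a-b*p[:,0])<.002
    print(n,a+b*.55,b,k.sum())
im=cv2.imread("pics/a_scene.png")
# scene picks: px=275+(X+.5)/6-.5
def s(X,Y,z): return onplane("scene",[[275+(X+.5)/6-.5,210+(Y+.5)/6-.5]],z)[0]
print("box corners",s(385,468,.04),s(42,352,.04),s(552,135,.04),s(255,45,.04))
print("stop top front", s(138,298,.072),s(300,345,.072))
print("rail tip", s(362,60,.0555),s(425,76,.0555))
def s2(X,Y,z): return onplane("scene",[[440+(X+.5)/6-.5,225+(Y+.5)/6-.5]],z)[0]
print("block",s2(92,345,.048),s2(232,382,.048),s2(130,118,.048),s2(268,150,.048))
E
```

```text
[[ 0.6107 -0.017   0.059 ]
 [ 0.6119 -0.0557  0.059 ]] [ 0.6113 -0.0364  0.059 ]
[[ 0.4856 -0.0168  0.0575]
 [ 0.4866 -0.0515  0.0575]] [ 0.4861 -0.0342  0.0575]
[[ 0.4834 -0.0169  0.057 ]
 [ 0.4844 -0.051   0.057 ]] [ 0.4839 -0.034   0.057 ]
[[ 0.4738 -0.0341  0.0555]] [ 0.4738 -0.0341  0.0555]
[[ 0.4738 -0.0341  0.055 ]] [ 0.4738 -0.0341  0.055 ]
L 0.028828799273508066 0.01922094425112775 40
R -0.10158760206662687 0.023126110109830213 40
box corners [0.6539 0.0352 0.04  ] [ 0.6569 -0.094   0.04  ] [0.4736 0.0278 0.04  ] [ 0.4755 -0.0969  0.04  ]
stop top front [ 0.6461 -0.0611  0.072 ] [ 0.6422 -0.0023  0.072 ]
rail tip [ 0.4819 -0.0486  0.0555] [ 0.48   -0.0231  0.0555]
block [0.545  0.2482 0.048 ] [0.541  0.2963 0.048 ] [0.4268 0.2368 0.048 ] [0.4211 0.2881 0.048 ]
```

```bash
cat >> h.py <<'E'
def go(x,y,z,head):
    "head: desired world heading (deg) of tool x; prints increments from measured pose"
    s=get_obs(); w,a,b,c=s["eef_rot"]; M=R.from_quat([a,b,c,w]).as_matrix(); p=s["eef_pos"]
    d=M.T@(np.array([x,y,z])-p); h=np.degrees(np.arctan2(M[1,0],M[0,0]))
    t=-(head-h); t=(t+90)%180-90
    print("pos",p.round(4),"head %.2f"%h,"tilt",M[:,2].round(4),"q",s["q"].round(3),"t %.1f"%s["time_s"])
    print("tx %.4f ty %.4f tz %.4f turn %.2f"%(*d,t))
E
python3 -c "
from h import *
go(.4711,.2673,.16,95.7)"
```

```text
pos [ 0.2447 -0.5198  0.2305] head -64.80 tilt [-4.0e-04  1.5e-03 -1.0e+00] q [-1.337  0.181  1.608 -0.     1.354 -0.206] t 0.1
tx -0.6157 ty -0.5399 tz 0.0716 turn 19.50
```

Request:
move_arm:
  increments:
    - {"tx": -0.616, "ty": -0.54, "tz": 0.03, "turn": 19.5}
    - {"tx": -0.616, "ty": -0.54, "tz": 0.03, "turn": 19.5}
    - {"tx": -0.616, "ty": -0.54, "tz": 0.03, "turn": 19.5}
    - {"tx": -0.616, "ty": -0.54, "tz": 0.03, "turn": 19.5}
    - {"tx": -0.616, "ty": -0.54, "tz": 0.03, "turn": 19.5}
    - {"tx": -0.616, "ty": -0.54, "tz": 0.03, "turn": 19.5}
    - {"tx": -0.616, "ty": -0.54, "tz": 0.03, "turn": 19.5}
    - {"tx": -0.616, "ty": -0.54, "tz": 0.03, "turn": 19.5}
    - {"tx": -0.616, "ty": -0.54, "tz": 0.03, "turn": 19.5}
    - {"tx": -0.616, "ty": -0.54, "tz": 0.03, "turn": 19.5}
    - {"tx": -0.616, "ty": -0.54, "tz": 0.03, "turn": 19.5}
    - {"tx": -0.616, "ty": -0.54, "tz": 0.03, "turn": 19.5}
    - {"tx": -0.616, "ty": -0.54, "tz": 0.03, "turn": 19.5}
    - {"tx": -0.616, "ty": -0.54, "tz": 0.03, "turn": 19.5}
    - {"tx": -0.616, "ty": -0.54, "tz": 0.03, "turn": 19.5}
    - {"tx": -0.616, "ty": -0.54, "tz": 0.03, "turn": 19.5}
    - {"tx": -0.616, "ty": -0.54, "tz": 0.03, "turn": 19.5}
    - {"tx": -0.616, "ty": -0.54, "tz": 0.03, "turn": 19.5}
    - {"tx": -0.616, "ty": -0.54, "tz": 0.03, "turn": 19.5}
    - {"tx": -0.616, "ty": -0.54, "tz": 0.03, "turn": 19.5}
  gripper: 1

```text
time_s: 1.77
eef_pos: [0.4711, 0.2704, 0.2007]
eef_rot: [-0.0, 0.742, -0.67, -0.0]
wrist_force: [0.7, -0.6, -0.2]
opening: 1.004
```

```bash
python3 -c "
from h import *
go(.4711,.2673,.13,95.7)
snap('f')"
```

```text
pos [0.4711 0.2704 0.2007] head -84.20 tilt [-3.e-04  6.e-04 -1.e+00] q [3.020e-01 1.400e-01 1.718e+00 1.000e-03 1.284e+00 1.771e+00] t 1.8
tx 0.0032 ty 0.0003 tz 0.0707 turn 0.10
```

View pics/f_top.png

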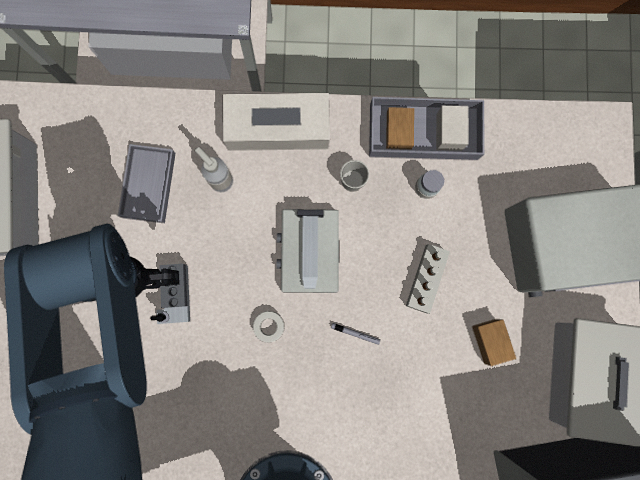

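View pics/f_scene.png

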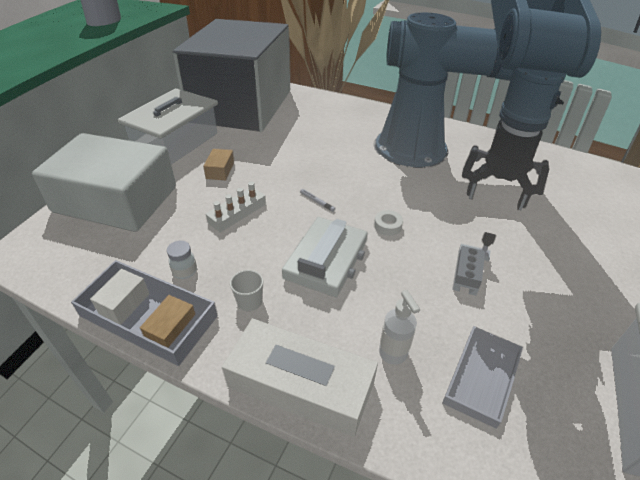

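```bash
python3 - <<'E'
from h import *
np.set_printoptions(precision=4,suppress=True,linewidth=200)
im=cv2.imread("pics/f_top.png"); s=cv2.imread("pics/f_scene.png")
a=cv2.resize(im[200:300,260:360],None,fx=4,fy=4,interpolation=cv2.INTER_CUBIC)
b=cv2.resize(s[225:300,440:515],(400,400),interpolation=cv2.INTER_CUBIC)
cv2.imwrite("pics/g.png",np.hstack([a,b]))
g=cv2.cvtColor(im,cv2.COLOR_BGR2GRAY).astype(int)
for v in (222,232,242,252,262,272,280,284): print(v,g[v,294:326].tolist())
print(g[205:225,306].tolist()); print(g[276:300,308].tolist())
E
```

```text
222 [172, 174, 177, 182, 154, 94, 96, 94, 113, 159, 171, 163, 162, 164, 161, 160, 162, 166, 162, 160, 161, 164, 163, 168, 178, 178, 181, 177, 181, 180, 176, 180]
232 [174, 174, 176, 178, 151, 88, 96, 98, 129, 172, 169, 164, 161, 167, 166, 164, 165, 169, 166, 162, 165, 169, 160, 168, 176, 178, 178, 176, 178, 179, 178, 179]
242 [172, 172, 173, 177, 154, 91, 94, 92, 131, 177, 169, 162, 164, 167, 167, 164, 166, 171, 170, 165, 164, 165, 165, 168, 177, 179, 176, 178, 176, 176, 178, 178]
252 [176, 171, 167, 170, 153, 86, 93, 99, 140, 173, 166, 167, 169, 171, 167, 168, 170, 168, 168, 164, 167, 170, 165, 173, 177, 175, 175, 179, 176, 176, 178, 177]
262 [168, 169, 170, 171, 151, 90, 92, 98, 143, 178, 166, 164, 166, 174, 167, 170, 170, 171, 166, 166, 171, 167, 170, 169, 172, 175, 175, 178, 180, 172, 173, 173]
272 [170, 172, 172, 176, 154, 87, 90, 99, 139, 174, 165, 166, 164, 168, 164, 172, 171, 170, 166, 167, 167, 167, 164, 173, 177, 177, 174, 173, 175, 176, 175, 177]
280 [173, 175, 176, 178, 179, 157, 89, 94, 120, 180, 192, 188, 187, 188, 188, 190, 188, 188, 187, 186, 188, 188, 185, 181, 181, 179, 176, 175, 176, 177, 180, 179]
284 [171, 174, 175, 177, 176, 177, 156, 106, 99, 134, 190, 187, 184, 186, 186, 185, 183, 188, 186, 183, 187, 184, 180, 176, 179, 178, 177, 176, 181, 178, 177, 176]
[110, 113, 115, 107, 86, 51, 59, 59, 63, 62, 51, 159, 166, 164, 164, 164, 162, 162, 163, 162]
[167, 180, 188, 189, 188, 182, 186, 186, 186, 190, 192, 185, 163, 180, 176, 174, 138, 203, 201, 192, 193, 194, 191, 187]
```

View pics/g.png

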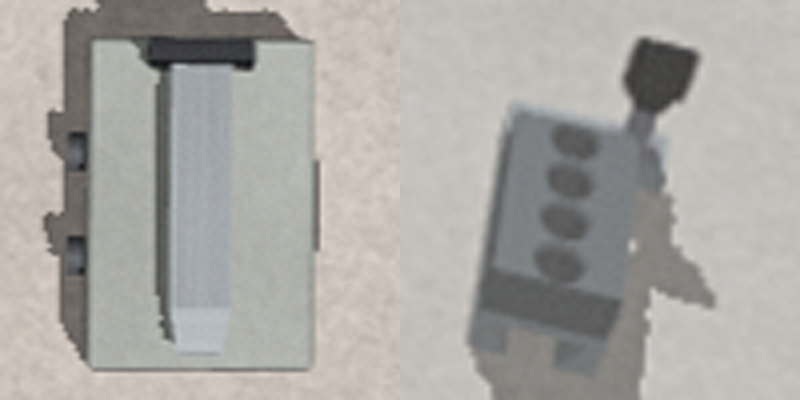

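```bash
python3 - <<'E'
from h import *
np.set_printoptions(precision=4,suppress=True,linewidth=200)
g=cv2.cvtColor(cv2.imread("pics/f_top.png"),cv2.COLOR_BGR2GRAY).astype(float)
E=[]
for v in range(219,275):
    r=g[v,299:306]; k=[i for i in range(6) if r[i]<130<=r[i+1]]
    if k: E.append((299+k[0]+(130-r[k[0]])/(r[k[0]+1]-r[k[0]]),v))
p=onplane("top",E,.059); a,b,s=fitx(p); print("rail left",a+b*.55,b,s,len(E),"centre@.55",a+b*.55-.017)
Rt=[]
for v in range(219,275):
    r=g[v,312:323]; d=np.diff(cv2.GaussianBlur(r.reshape(1,-1),(3,1),.8)[0]); 
    Rt.append((312+.5+(d[3:9]*np.arange(3,9)).sum()/max(d[3:9].sum(),1),v))
p=onplane("top",Rt,.059); a,b,s=fitx(p); print("rail right",a+b*.55,b,s)
tip=onplane("top",[[309,288.2]],.0555); stop=onplane("top",[[310,215.5]],.059); print("tip",tip,"stop",stop)
# box right edge intensities
sc=np.array([[576,140],[570,181],[564,220],[559,263]],float)-[400,0]
px=(sc+.5)/(400/75)-.5+[440,225]
q=onplane("scene",px,.048); print("bores scene",q,q.mean(0)); print((q[0]-q[3])[1]/(q[0]-q[3])[0])
D=np.load("pics/f_scene.npy")
E
```

```text
rail left -0.01824176097219481 0.019784376467636356 0.00015932377214964154 56 centre@.55 -0.03524176097219481
rail right -0.05218934140417744 0.02338023147171615 0.0013414049979113534
tip [[ 0.4725 -0.0363  0.0555]] stop [[ 0.635  -0.0338  0.059 ]]
bores scene [[0.4367 0.2646 0.048 ]
 [0.4618 0.2668 0.048 ]
 [0.4848 0.2688 0.048 ]
 [0.5091 0.2715 0.048 ]] [0.4731 0.2679 0.048 ]
0.09618922168636022
```

```bash
python3 - <<'E'
from h import *
np.set_printoptions(precision=2,suppress=True)
c=np.array([.4711,.2704,.2137]); x=np.array([.101,-.995,0])
for k in(-.0425,-.057,.0425,.057,0): print(k,proj("scene",c+k*x)[0])
s=cv2.imread("pics/f_scene.png"); cv2.imwrite("pics/h.png",cv2.resize(s[140:220,450:560],None,fx=7,fy=7,interpolation=cv2.INTER_CUBIC))
E
```

```text
-0.0425 [516.12 206.8 ]
-0.057 [523.79 208.54]
0.0425 [471.57 196.8 ]
0.057 [464.04 195.14]
0 [493.75 201.76]
```

View pics/h.png

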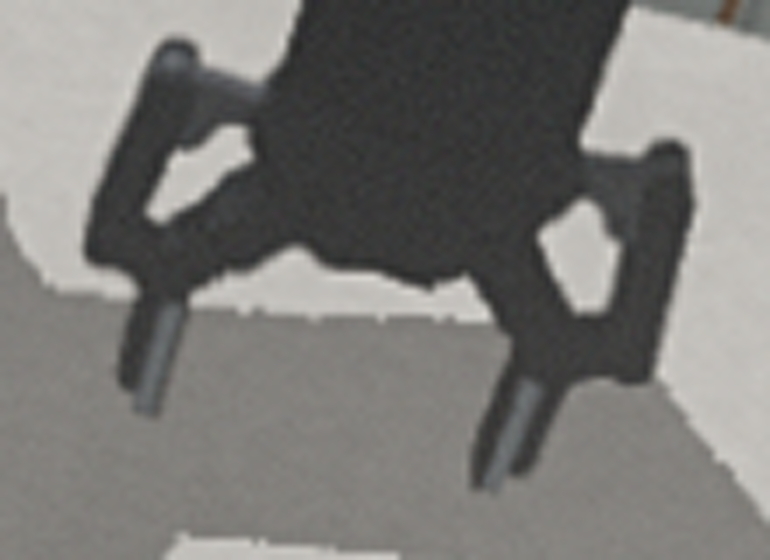

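Request:
move_arm:
  increments:
    - {"tx": 0.003, "ty": -0.001, "tz": 0.04, "turn": 0.1}
    - {"tx": 0.003, "ty": -0.001, "tz": 0.08, "turn": 0.1}
    - {"tx": 0.003, "ty": -0.001, "tz": 0.11, "turn": 0.1}
    - {"tx": 0.003, "ty": -0.001, "tz": 0.13, "turn": 0.1}
    - {"tx": 0.003, "ty": -0.001, "tz": 0.15, "turn": 0.1}
    - {"tx": 0.003, "ty": -0.001, "tz": 0.165, "turn": 0.1}
    - {"tx": 0.003, "ty": -0.001, "tz": 0.175, "turn": 0.1}
    - {"tx": 0.003, "ty": -0.001, "tz": 0.183, "turn": 0.1}
    - {"tx": 0.003, "ty": -0.001, "tz": 0.183, "turn": 0.1}
    - {"tx": 0.003, "ty": -0.001, "tz": 0.183, "turn": 0.1}

```text
time_s: 2.7
eef_pos: [0.4726, 0.2639, 0.0185]
eef_rot: [0.0, 0.741, -0.672, 0.0]
wrist_force: [-0.1, 0.5, 0.1]
opening: 0.998
```

Request:
move_arm:
  increments:
    - {"tx": 0}
    - {"tx": 0}
    - {"tx": 0}
    - {"tx": 0}
    - {"tx": 0}
    - {"tx": 0}
    - {"tx": 0}
    - {"tx": 0}
    - {"tx": 0}
    - {"tx": 0}
  gripper: 0

```text
validation failed for argument at $.in...
```

```bash
python3 -c "
from h import *
go(.40,-.038,.13,91.2);print(get_obs()['opening'],get_obs()['wrist_force'])
snap('i')"
```

```text
pos [0.4726 0.2639 0.0185] head -84.42 tilt [ 0.e+00 -1.e-04 -1.e+00] q [ 0.29   0.4    1.821 -0.     0.92   1.763] t 2.7
tx 0.2934 ty 0.1017 tz -0.1114 turn 4.38
0.9977136319441304 [-0.05438537  0.52234767  0.14820612]
```

View pics/i_scene.png

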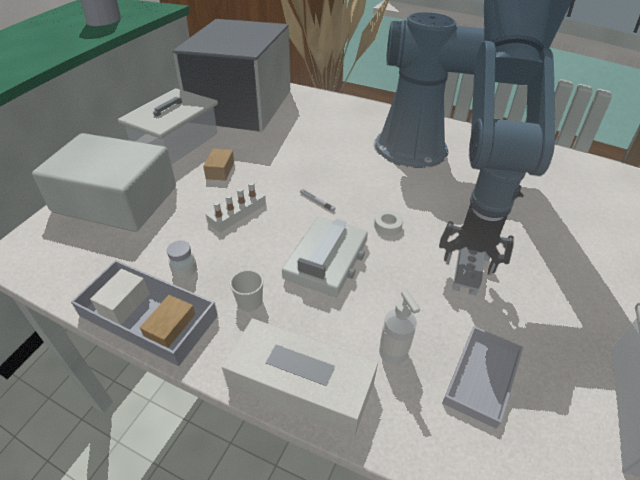

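Request:
move_arm:
  increments:
    - {"tx": -0.0035, "ty": 0.0, "tz": 0.0, "turn": 0.0}
    - {"tx": -0.0035, "ty": 0.0, "tz": 0.0, "turn": 0.0}

```text
time_s: 2.97
eef_pos: [0.4728, 0.2683, 0.0193]
eef_rot: [-0.001, 0.741, -0.672, 0.0]
wrist_force: [0.5, -0.4, 1.5]
opening: 0.999
```

Request:
move_arm:
  increments:
    - {"tx": 0.0, "ty": 0.0, "tz": 0.0, "turn": 0.0}
    - {"tx": 0.0, "ty": 0.0, "tz": 0.0, "turn": 0.0}
    - {"tx": 0.0, "ty": 0.0, "tz": 0.0, "turn": 0.0}
    - {"tx": 0.0, "ty": 0.0, "tz": 0.0, "turn": 0.0}
    - {"tx": 0.0, "ty": 0.0, "tz": 0.0, "turn": 0.0}
    - {"tx": 0.0, "ty": 0.0, "tz": 0.0, "turn": 0.0}
    - {"tx": 0.0, "ty": 0.0, "tz": 0.0, "turn": 0.0}
    - {"tx": 0.0, "ty": 0.0, "tz": 0.0, "turn": 0.0}
    - {"tx": 0.0, "ty": 0.0, "tz": 0.0, "turn": 0.0}
    - {"tx": 0.0, "ty": 0.0, "tz": 0.0, "turn": 0.0}
  gripper: 0.0

```text
time_s: 3.8
eef_pos: [0.4724, 0.2677, 0.0188]
eef_rot: [-0.0, 0.741, -0.672, 0.0]
wrist_force: [-1.3, -0.5, 5.3]
opening: 0.599
```

```bash
python3 -c "
from h import *
go(.40,-.0385,.13,91.2);print(get_obs()['opening'],get_obs()['wrist_force'])
snap('i2')"
```

```text
pos [0.4724 0.2677 0.0188] head -84.39 tilt [ 6.e-04  1.e-04 -1.e+00] q [ 0.297  0.402  1.817 -0.     0.922  1.77 ] t 3.8
tx 0.2976 ty 0.1019 tz -0.1113 turn 4.41
0.5987875702105299 [-1.34316221 -0.52428795  5.34616332]
```

View pics/i2_scene.png

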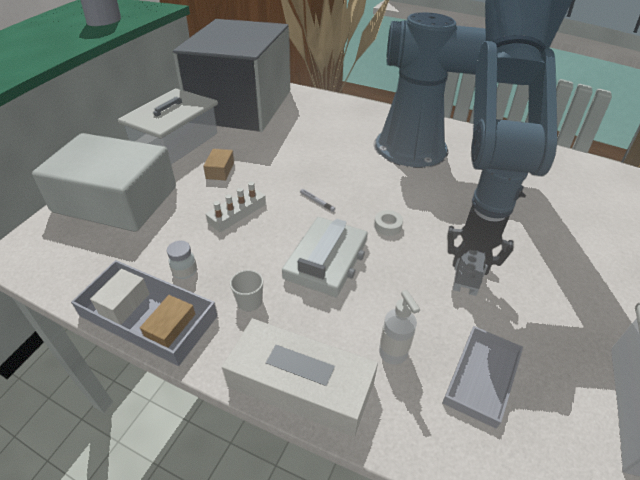

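Request:
move_arm:
  increments:
    - {"tx": 0.0, "ty": 0.0, "tz": -0.015, "turn": 0.0}
    - {"tx": 0.0, "ty": 0.0, "tz": -0.045, "turn": 0.0}
    - {"tx": 0.0, "ty": 0.0, "tz": -0.08, "turn": 0.0}
    - {"tx": 0.02, "ty": 0.01, "tz": -0.11, "turn": 1.0}
    - {"tx": 0.05, "ty": 0.02, "tz": -0.112, "turn": 2.0}
    - {"tx": 0.08, "ty": 0.03, "tz": -0.112, "turn": 3.0}
    - {"tx": 0.11, "ty": 0.04, "tz": -0.112, "turn": 4.0}
    - {"tx": 0.14, "ty": 0.05, "tz": -0.112, "turn": 4.4}
    - {"tx": 0.17, "ty": 0.06, "tz": -0.112, "turn": 4.4}
    - {"tx": 0.2, "ty": 0.07, "tz": -0.112, "turn": 4.4}
    - {"tx": 0.23, "ty": 0.08, "tz": -0.112, "turn": 4.4}
    - {"tx": 0.26, "ty": 0.09, "tz": -0.112, "turn": 4.4}
    - {"tx": 0.28, "ty": 0.097, "tz": -0.112, "turn": 4.4}
    - {"tx": 0.29, "ty": 0.1, "tz": -0.112, "turn": 4.4}
    - {"tx": 0.298, "ty": 0.102, "tz": -0.112, "turn": 4.4}
    - {"tx": 0.298, "ty": 0.102, "tz": -0.112, "turn": 4.4}
    - {"tx": 0.298, "ty": 0.102, "tz": -0.112, "turn": 4.4}
    - {"tx": 0.298, "ty": 0.102, "tz": -0.112, "turn": 4.4}

```text
time_s: 5.4
eef_pos: [0.3995, -0.0382, 0.1299]
eef_rot: [-0.0, 0.715, -0.7, -0.0]
wrist_force: [-0.9, -0.5, -4.6]
opening: 0.6
```

```bash
python3 -c "
from h import *
go(.40,-.0385,.0615,91.2);print(get_obs()['opening'],get_obs()['wrist_force'])
snap('j')"
```

```text
pos [ 0.3995 -0.0382  0.1299] head -88.78 tilt [-7.e-04  7.e-04 -1.e+00] q [-0.393 -0.097  2.117  0.     1.122  1.156] t 5.4
tx 0.0004 ty -0.0005 tz 0.0684 turn 0.02
0.5999625493934275 [-0.85424098 -0.49369262 -4.59716942]
```

View pics/j_scene.png

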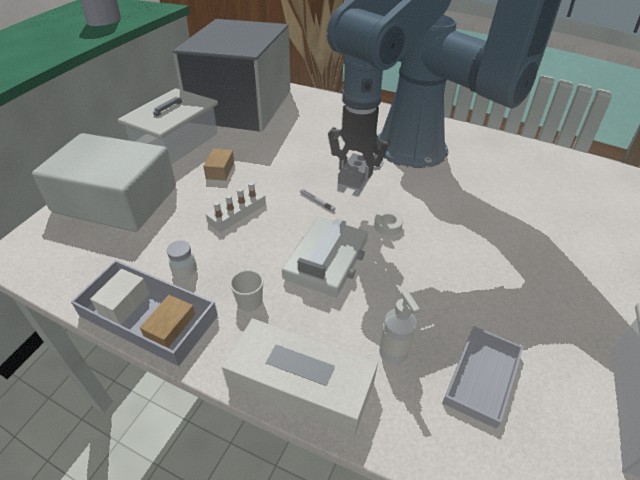

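View pics/j_top.png

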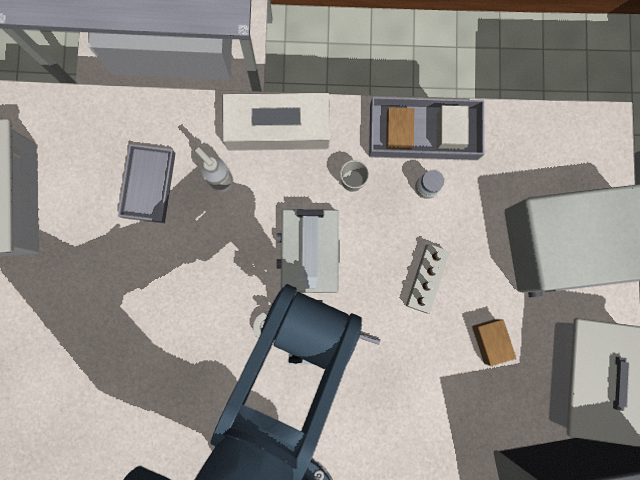

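Request:
move_arm:
  increments:
    - {"tx": 0.0, "ty": 0.0, "tz": 0.02, "turn": 0.0}
    - {"tx": 0.0, "ty": 0.0, "tz": 0.04, "turn": 0.0}
    - {"tx": 0.0, "ty": 0.0, "tz": 0.055, "turn": 0.0}
    - {"tx": 0.0, "ty": 0.0, "tz": 0.064, "turn": 0.0}
    - {"tx": 0.0, "ty": 0.0, "tz": 0.0685, "turn": 0.0}
    - {"tx": 0.0, "ty": 0.0, "tz": 0.0685, "turn": 0.0}
    - {"tx": 0.0, "ty": 0.0, "tz": 0.0685, "turn": 0.0}

```text
time_s: 6.08
eef_pos: [0.4001, -0.0389, 0.0622]
eef_rot: [-0.0, 0.715, -0.7, 0.0]
wrist_force: [-0.0, 0.1, -4.6]
opening: 0.6
```

```bash
python3 -c "
from h import *
go(.42,-.0379,.0615,91.2);print(get_obs()['opening'],get_obs()['wrist_force'])
o=snap('k')
s=cv2.imread('pics/k_scene.png'); cv2.imwrite('pics/k.png',cv2.resize(s[170:300,270:400],None,fx=5,fy=4.5,interpolation=cv2.INTER_CUBIC)[:600])
"
```

```text
pos [ 0.4001 -0.0389  0.0622] head -88.78 tilt [ 4.e-04 -2.e-04 -1.e+00] q [-0.394  0.038  2.157  0.     0.946  1.155] t 6.1
tx -0.0006 ty -0.0199 tz 0.0007 turn 0.02
0.6002279962039075 [-0.00795229  0.09526796 -4.64900608]
```

View pics/k.png

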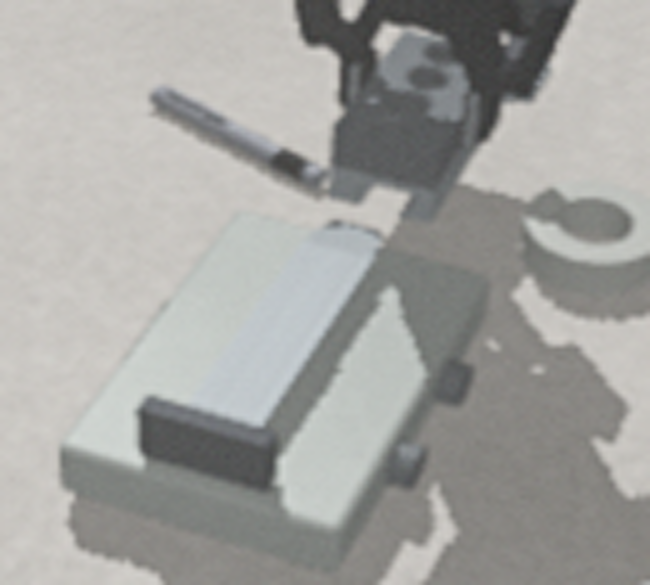

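```bash
python3 -c "
from h import *
f=np.array([.4001,-.0389])+.047*np.array([1,.021])
for w in(-.026,.026): 
  for z in(.043,.091): print(w,z,proj('scene',[f[0],f[1]+w,z]))
print(proj('scene',[[.4725,-.0368-.0125,.0555],[.4725,-.0368+.0125,.0555]]))
print([((335.6-270)*5,(213.3-170)*4.5)])
s=cv2.imread('pics/k_scene.png'); cv2.imwrite('pics/k2.png',cv2.resize(s[185:235,320:380],None,fx=12,fy=12,interpolation=cv2.INTER_CUBIC))
"
```

```text
-0.026 0.043 [[334.63162444 213.08162013]]
-0.026 0.091 [[335.38936756 197.2190221 ]]
0.026 0.043 [[354.86522079 219.31705688]]
0.026 0.091 [[356.28796566 203.42418027]]
[[336.23989933 217.09228958]
 [346.1912209  220.18216906]]
[(328.0000000000001, 194.85000000000005)]
```

View pics/k2.png

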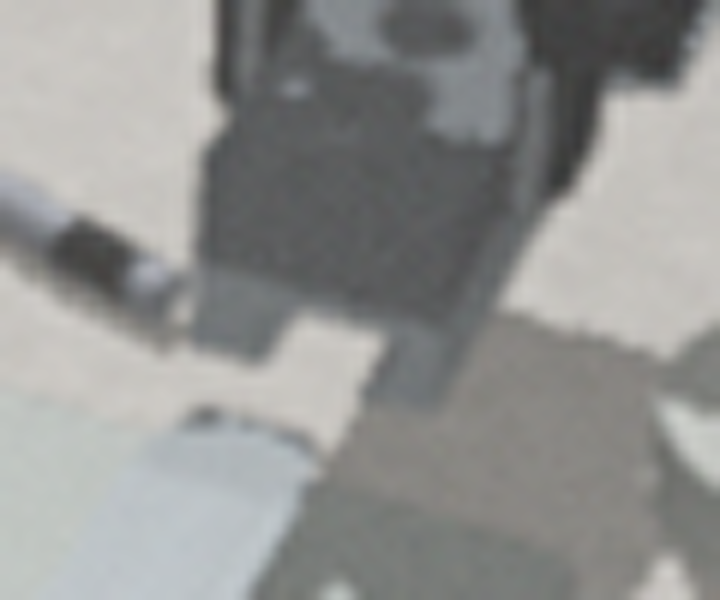

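```bash
python3 -c "
from h import *
for nm in('f','k'):
  s=cv2.imread(f'pics/{nm}_scene.png')
  s=cv2.resize(s[195:275,290:370],None,fx=7,fy=7,interpolation=cv2.INTER_CUBIC)
  for w in(-.017,.017):
    P=[[x,-.0352+.021*(x-.55)+w,.059] for x in np.linspace(.498,.633,10)]
    q=((proj('scene',P)-[290,195]+.5)*7-.5).astype(int)
    cv2.polylines(s,[q.reshape(-1,1,2)],False,(0,0,255),1)
  P=[[.4725,-.0368-.0125,.0555],[.4725,-.0368+.0125,.0555],[.6335,-.0334-.03,.072],[.6335,-.0334+.03,.072]]
  q=((proj('scene',P)-[290,195]+.5)*7-.5).astype(int)
  for a in q: cv2.circle(s,tuple(int(t) for t in a),3,(255,0,0),1)
  cv2.imwrite(f'pics/ov_{nm}.png',s)
"
```

```text
(no output)
```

View pics/ov_f.png

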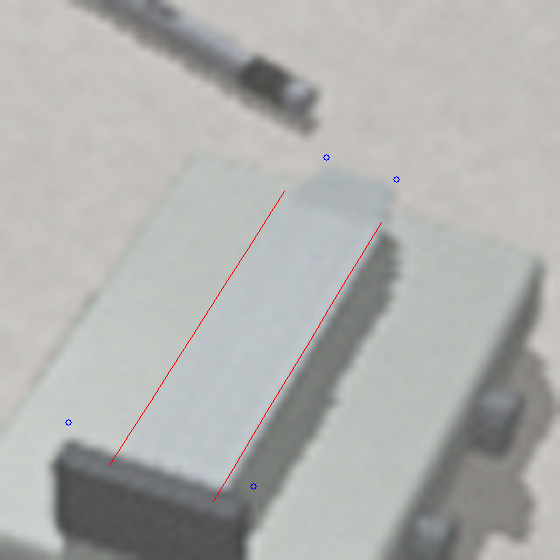

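Request:
move_arm:
  increments:
    - {"tx": 0.0, "ty": -0.006, "tz": 0.0005, "turn": 0.0}
    - {"tx": 0.0, "ty": -0.014, "tz": 0.0005, "turn": 0.0}
    - {"tx": 0.0, "ty": -0.022, "tz": 0.0005, "turn": 0.0}
    - {"tx": 0.0, "ty": -0.028, "tz": 0.0005, "turn": 0.0}
    - {"tx": 0.0, "ty": -0.033, "tz": 0.0005, "turn": 0.0}
    - {"tx": 0.0, "ty": -0.037, "tz": 0.0005, "turn": 0.0}
    - {"tx": 0.0, "ty": -0.04, "tz": 0.0005, "turn": 0.0}
    - {"tx": 0.0, "ty": -0.04, "tz": 0.0005, "turn": 0.0}

```text
time_s: 6.85
eef_pos: [0.4403, -0.0381, 0.0613]
eef_rot: [-0.0, 0.715, -0.7, 0.0]
wrist_force: [-0.9, -0.7, -5.0]
opening: 0.598
```

```bash
python3 -c "
from h import *
go(.46,-.0370,.0615,91.2);o=get_obs();print(o['opening'],o['wrist_force'],o['torque'])
"
```

```text
pos [ 0.4403 -0.0381  0.0613] head -88.79 tilt [ 2.e-04 -0.e+00 -1.e+00] q [-0.356  0.128  2.061  0.     0.953  1.193] t 6.8
tx -0.0007 ty -0.0198 tz -0.0002 turn 0.01
0.5975633454071511 [-0.91039403 -0.73774971 -5.02051962] [-0.02332087 -0.02731978  0.0171772 ]
```

Request:
move_arm:
  increments:
    - {"tx": 0.0, "ty": -0.003, "tz": 0.0, "turn": 0.0}
    - {"tx": 0.0, "ty": -0.007, "tz": 0.0, "turn": 0.0}
    - {"tx": 0.0, "ty": -0.011, "tz": 0.0, "turn": 0.0}
    - {"tx": 0.0, "ty": -0.015, "tz": 0.0, "turn": 0.0}
    - {"tx": 0.0, "ty": -0.018, "tz": 0.0, "turn": 0.0}
    - {"tx": 0.0, "ty": -0.02, "tz": 0.0, "turn": 0.0}
    - {"tx": 0.0, "ty": -0.02, "tz": 0.0, "turn": 0.0}

```text
time_s: 7.43
eef_pos: [0.4602, -0.0378, 0.0614]
eef_rot: [-0.0, 0.714, -0.7, 0.0]
wrist_force: [0.9, -0.1, -4.3]
opening: 0.598
```

```bash
python3 -c "
from h import *
go(.48,-.0366,.0615,91.2);o=get_obs();print(o['opening'],o['wrist_force'],o['torque'])
snap('l')
s=cv2.imread('pics/l_scene.png'); cv2.imwrite('pics/l.png',cv2.resize(s[170:300,270:400],None,fx=5,fy=4.5,interpolation=cv2.INTER_CUBIC)[:600])
"
```

```text
pos [ 0.4602 -0.0378  0.0614] head -88.80 tilt [ 4.e-04 -1.e-04 -1.e+00] q [-0.34   0.169  2.012  0.     0.96   1.21 ] t 7.4
tx -0.0008 ty -0.0198 tz -0.0001 turn 0.00
0.5975190894213005 [ 0.85193802 -0.05817133 -4.34828028] [ 0.00922432 -0.0417375  -0.02680281]
```

View pics/l.png

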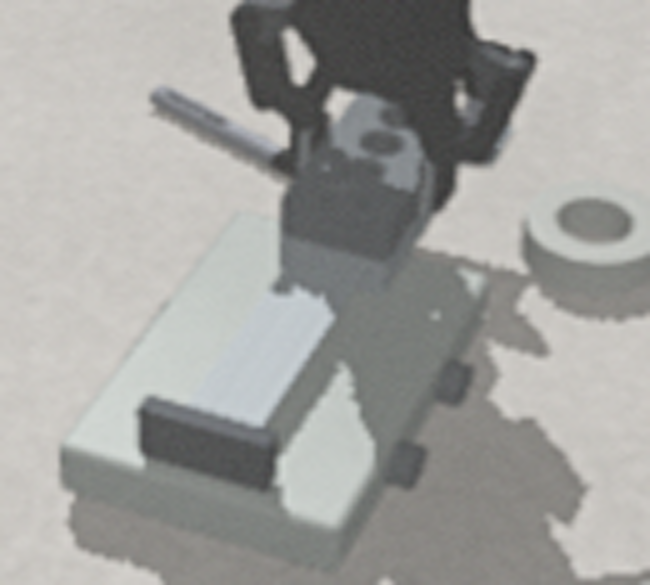

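Request:
move_arm:
  increments:
    - {"tx": -0.0003, "ty": -0.004, "tz": 0.0, "turn": 0.0}
    - {"tx": -0.0003, "ty": -0.01, "tz": 0.0, "turn": 0.0}
    - {"tx": -0.0003, "ty": -0.016, "tz": 0.0, "turn": 0.0}
    - {"tx": -0.0003, "ty": -0.022, "tz": 0.0, "turn": 0.0}
    - {"tx": -0.0003, "ty": -0.028, "tz": 0.0, "turn": 0.0}
    - {"tx": -0.0003, "ty": -0.034, "tz": 0.0, "turn": 0.0}
    - {"tx": -0.0003, "ty": -0.04, "tz": 0.0, "turn": 0.0}
    - {"tx": -0.0003, "ty": -0.045, "tz": 0.0, "turn": 0.0}
    - {"tx": -0.0003, "ty": -0.05, "tz": 0.0, "turn": 0.0}
    - {"tx": -0.0003, "ty": -0.05, "tz": 0.0, "turn": 0.0}

```text
time_s: 8.37
eef_pos: [0.5108, -0.0365, 0.0615]
eef_rot: [-0.0, 0.714, -0.7, 0.0]
wrist_force: [-0.2, 0.5, -5.2]
opening: 0.603
```

```bash
python3 -c "
from h import *
go(.56,-.035,.0615,91.2);o=get_obs();print(o['opening'],o['wrist_force'],o['torque'])
"
```

```text
pos [ 0.5108 -0.0365  0.0615] head -88.80 tilt [ 1.e-03 -2.e-04 -1.e+00] q [-0.303  0.269  1.887  0.     0.984  1.246] t 8.4
tx -0.0004 ty -0.0492 tz 0.0000 turn 0.00
0.6033656423642791 [-0.18986861  0.54578007 -5.16554483] [-0.02409917 -0.06545153 -0.01314758]
```

Request:
move_arm:
  increments:
    - {"tx": 0.0, "ty": -0.006, "tz": 0.0, "turn": 0.0}
    - {"tx": 0.0, "ty": -0.013, "tz": 0.0, "turn": 0.0}
    - {"tx": 0.0, "ty": -0.02, "tz": 0.0, "turn": 0.0}
    - {"tx": 0.0, "ty": -0.027, "tz": 0.0, "turn": 0.0}
    - {"tx": 0.0, "ty": -0.034, "tz": 0.0, "turn": 0.0}
    - {"tx": 0.0, "ty": -0.041, "tz": 0.0, "turn": 0.0}
    - {"tx": 0.0, "ty": -0.048, "tz": 0.0, "turn": 0.0}
    - {"tx": 0.0, "ty": -0.054, "tz": 0.0, "turn": 0.0}
    - {"tx": 0.0, "ty": -0.06, "tz": 0.0, "turn": 0.0}
    - {"tx": 0.0, "ty": -0.065, "tz": 0.0, "turn": 0.0}
    - {"tx": 0.0, "ty": -0.065, "tz": 0.0, "turn": 0.0}

```text
time_s: 9.28
eef_pos: [0.5758, -0.0351, 0.0614]
eef_rot: [-0.0, 0.714, -0.7, 0.0]
wrist_force: [0.2, 0.2, -5.0]
opening: 0.601
```

```bash
python3 -c "
from h import *
go(.588,-.0345,.0615,91.2);o=get_obs();print(o['opening'],o['wrist_force'],o['torque'])
"
```

```text
pos [ 0.5758 -0.0351  0.0614] head -88.80 tilt [ 1.e-03 -2.e-04 -1.e+00] q [-0.267  0.392  1.72   0.     1.029  1.283] t 9.3
tx -0.0003 ty -0.0122 tz -0.0001 turn 0.00
0.6008228644431604 [ 0.21341655  0.18615672 -5.02422869] [-0.00849603 -0.05472531  0.02900977]
```

Creep to the stop in small steps.

Request:
move_arm:
  increments:
    - {"tx": 0.0, "ty": -0.002, "tz": 0.0, "turn": 0.0}
    - {"tx": 0.0, "ty": -0.004, "tz": 0.0, "turn": 0.0}
    - {"tx": 0.0, "ty": -0.006, "tz": 0.0, "turn": 0.0}
    - {"tx": 0.0, "ty": -0.008, "tz": 0.0, "turn": 0.0}
    - {"tx": 0.0, "ty": -0.009, "tz": 0.0, "turn": 0.0}
    - {"tx": 0.0, "ty": -0.01, "tz": 0.0, "turn": 0.0}
    - {"tx": 0.0, "ty": -0.01, "tz": 0.0, "turn": 0.0}

```text
time_s: 9.87
eef_pos: [0.5848, -0.0348, 0.0613]
eef_rot: [-0.0, 0.714, -0.7, 0.0]
wrist_force: [-0.4, 0.1, -5.7]
opening: 0.598
```

Request:
move_arm:
  increments:
    - {"tx": 0.0, "ty": -0.001, "tz": 0.0, "turn": 0.0}
    - {"tx": 0.0, "ty": -0.002, "tz": 0.0, "turn": 0.0}
    - {"tx": 0.0, "ty": -0.002, "tz": 0.0, "turn": 0.0}

```text
time_s: 10.12
eef_pos: [0.5868, -0.0348, 0.0614]
eef_rot: [-0.0, 0.714, -0.7, 0.0]
wrist_force: [-0.5, 0.2, -5.3]
opening: 0.599
```

Request:
move_arm:
  increments:
    - {"tx": 0.0, "ty": -0.001, "tz": 0.0, "turn": 0.0}
    - {"tx": 0.0, "ty": -0.002, "tz": 0.0, "turn": 0.0}
    - {"tx": 0.0, "ty": -0.002, "tz": 0.0, "turn": 0.0}

```text
time_s: 10.37
eef_pos: [0.5887, -0.0347, 0.0613]
eef_rot: [0.0, 0.714, -0.7, -0.0]
wrist_force: [-0.2, 0.3, -4.5]
opening: 0.599
```

Request:
move_arm:
  increments:
    - {"tx": 0.0, "ty": -0.001, "tz": 0.0, "turn": 0.0}
    - {"tx": 0.0, "ty": -0.002, "tz": 0.0, "turn": 0.0}
    - {"tx": 0.0, "ty": -0.002, "tz": 0.0, "turn": 0.0}

```text
time_s: 10.62
eef_pos: [0.5891, -0.0346, 0.0608]
eef_rot: [0.001, 0.715, -0.7, -0.001]
wrist_force: [-5.8, -1.3, -1.0]
opening: 0.596
```

Request:
move_arm:
  increments:
    - {"tx": 0.0, "ty": -0.001, "tz": 0.0, "turn": 0.0}
    - {"tx": 0.0, "ty": -0.001, "tz": 0.0, "turn": 0.0}
    - {"tx": 0.0, "ty": -0.001, "tz": 0.0, "turn": 0.0}

```text
time_s: 10.87
eef_pos: [0.5892, -0.0346, 0.0609]
eef_rot: [0.002, 0.715, -0.7, -0.002]
wrist_force: [-10.5, -0.5, 2.1]
opening: 0.597
```

```bash
python3 -c "
from h import *
go(.588,-.0345,.0615,91.2);o=get_obs();print(o['opening'],o['wrist_force'],o['torque'])
snap('m')
s=cv2.imread('pics/m_scene.png'); cv2.imwrite('pics/m.png',cv2.resize(s[170:300,270:400],None,fx=5,fy=4.5,interpolation=cv2.INTER_CUBIC)[:600])
"
```

```text
pos [ 0.5892 -0.0346  0.0609] head -88.78 tilt [-5.8e-03  2.0e-04 -1.0e+00] q [-2.590e-01  4.210e-01  1.679e+00 -1.000e-03  1.047e+00  1.291e+00] t 10.9
tx -0.0001 ty 0.0012 tz -0.0006 turn 0.02
0.5974915222636831 [-10.45652292  -0.54822019   2.05996768] [-0.18296335  1.4378853  -0.07248012]
```

View pics/m.png

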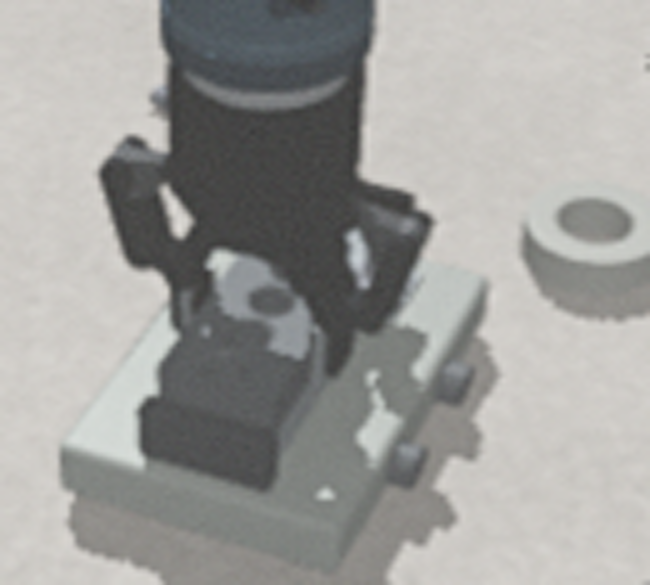

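Request:
move_arm:
  increments:
    - {"tx": 0.0, "ty": 0.0, "tz": 0.0, "turn": 0.0}
    - {"tx": 0.0, "ty": 0.0, "tz": 0.0, "turn": 0.0}
    - {"tx": 0.0, "ty": 0.0, "tz": 0.0, "turn": 0.0}
    - {"tx": 0.0, "ty": 0.0, "tz": 0.0, "turn": 0.0}
    - {"tx": 0.0, "ty": 0.0, "tz": 0.0, "turn": 0.0}
  gripper: 1.0

```text
time_s: 11.38
eef_pos: [0.5923, -0.0347, 0.0618]
eef_rot: [-0.0, 0.714, -0.7, 0.001]
wrist_force: [-0.3, 0.5, -0.4]
opening: 0.999
```

Request:
move_arm:
  increments:
    - {"tx": 0.0, "ty": 0.0, "tz": -0.02, "turn": 0.0}
    - {"tx": 0.0, "ty": 0.0, "tz": -0.05, "turn": 0.0}
    - {"tx": 0.0, "ty": 0.0, "tz": -0.09, "turn": 0.0}
    - {"tx": 0.0, "ty": 0.05, "tz": -0.12, "turn": -7.0}
    - {"tx": 0.0, "ty": 0.08, "tz": -0.12, "turn": -14.0}
    - {"tx": 0.0, "ty": 0.1, "tz": -0.12, "turn": -21.0}
    - {"tx": 0.0, "ty": 0.12, "tz": -0.12, "turn": -28.0}
    - {"tx": 0.0, "ty": 0.14, "tz": -0.12, "turn": -35.0}
    - {"tx": 0.0, "ty": 0.16, "tz": -0.12, "turn": -42.0}
    - {"tx": 0.0, "ty": 0.18, "tz": -0.12, "turn": -49.0}
    - {"tx": 0.0, "ty": 0.2, "tz": -0.12, "turn": -56.0}
    - {"tx": 0.0, "ty": 0.2, "tz": -0.12, "turn": -63.0}
    - {"tx": 0.0, "ty": 0.2, "tz": -0.12, "turn": -70.0}
    - {"tx": 0.0, "ty": 0.2, "tz": -0.12, "turn": -77.0}
    - {"tx": 0.0, "ty": 0.2, "tz": -0.12, "turn": -84.0}
    - {"tx": 0.0, "ty": 0.2, "tz": -0.12, "turn": -90.0}
    - {"tx": 0.0, "ty": 0.2, "tz": -0.12, "turn": -90.0}
    - {"tx": 0.0, "ty": 0.2, "tz": -0.12, "turn": -90.0}

```text
time_s: 12.88
eef_pos: [0.3918, -0.0388, 0.1815]
eef_rot: [0.0, 1.0, 0.009, 0.0]
wrist_force: [0.1, 0.8, -0.1]
opening: 0.999
```

```bash
python3 -c "
from h import *
go(.52,-.009,.15,1.2)
snap('n')
s=cv2.imread('pics/n_top.png');t=cv2.imread('pics/n_scene.png'); cv2.imwrite('pics/n.png',np.hstack([cv2.resize(s[200:300,260:360],(400,400),interpolation=cv2.INTER_CUBIC),cv2.resize(t[190:290,280:380],(400,400),interpolation=cv2.INTER_CUBIC)]))
"
```

```text
pos [ 0.3918 -0.0388  0.1815] head 1.02 tilt [ 6.e-04 -2.e-04 -1.e+00] q [-0.403 -0.198  2.088  0.     1.251 -0.42 ] t 12.9
tx 0.1287 ty -0.0276 tz 0.0316 turn -0.18
```

View pics/n.png

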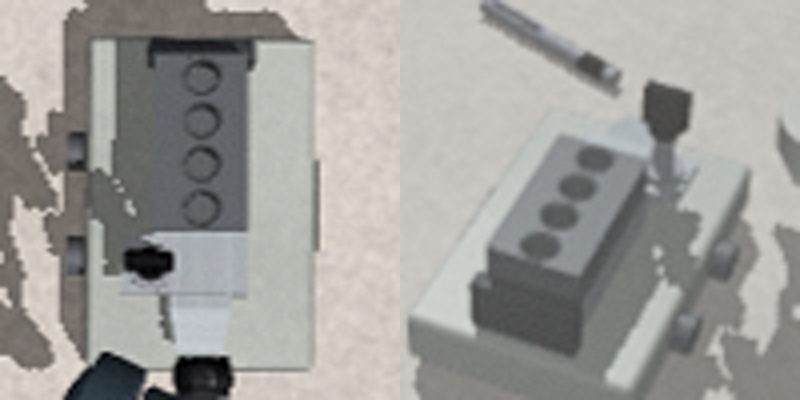

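View pics/n_top.png

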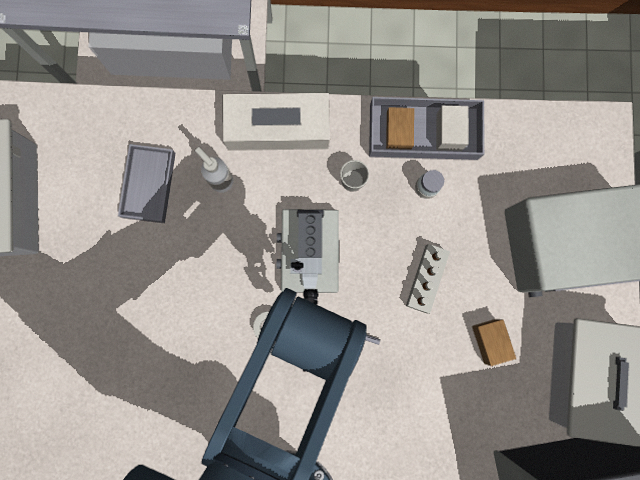

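```bash
python3 -c "
from h import *
np.set_printoptions(precision=4,suppress=True)
f=lambda X,Y:[260+(X+.5)/4-.5,200+(Y+.5)/4-.5]
g=cv2.cvtColor(cv2.imread('pics/n_top.png'),cv2.COLOR_BGR2GRAY)
m=(g<35).astype(np.uint8); m[:255]=0;m[275:]=0;m[:,:285]=0;m[:,310:]=0
v,u=np.where(m); print(u.min(),u.max(),v.min(),v.max(),u.mean(),v.mean())
print('bar',onplane('top',[[u.mean(),v.mean()]],.119),onplane('top',[[u.min()-.5,v.mean()],[u.max()+.5,v.mean()]],.119))
q=onplane('top',[f(202,76),f(202,120),f(203,163),f(202,207)],.09);print(q,q.mean(0))
h=lambda X,Y:[280+(X-400+.5)/4-.5,190+(Y+.5)/4-.5]
q=onplane('scene',[h(595,157),h(577,187),h(559,216),h(540,246)],.09);print('scene',q,q.mean(0))
q=onplane('scene',[h(645,83),h(691,97),h(668,115)],.124);print('bar scene top',q)
"
```

```text
291 302 262 269 296.84375 264.984375
bar [[ 0.5179 -0.0091  0.119 ]] [[ 0.5175  0.0042  0.119 ]
 [ 0.5183 -0.021   0.119 ]]
[[ 0.6225 -0.0342  0.09  ]
 [ 0.5983 -0.0349  0.09  ]
 [ 0.5747 -0.0361  0.09  ]
 [ 0.5507 -0.0363  0.09  ]] [ 0.5865 -0.0354  0.09  ]
scene [[ 0.5528 -0.0344  0.09  ]
 [ 0.5783 -0.0334  0.09  ]
 [ 0.6022 -0.0327  0.09  ]
 [ 0.6262 -0.0321  0.09  ]] [ 0.5899 -0.0332  0.09  ]
bar scene top [[ 0.5226 -0.0199  0.124 ]
 [ 0.5225  0.0064  0.124 ]
 [ 0.5412  0.001   0.124 ]]
```

Request:
move_arm:
  increments:
    - {"tx": 0.03, "ty": -0.008, "tz": 0.005, "turn": -0.2}
    - {"tx": 0.065, "ty": -0.016, "tz": 0.012, "turn": -0.2}
    - {"tx": 0.095, "ty": -0.022, "tz": 0.018, "turn": -0.2}
    - {"tx": 0.115, "ty": -0.026, "tz": 0.022, "turn": -0.2}
    - {"tx": 0.125, "ty": -0.0275, "tz": 0.026, "turn": -0.2}
    - {"tx": 0.129, "ty": -0.0278, "tz": 0.03, "turn": -0.2}
    - {"tx": 0.129, "ty": -0.0278, "tz": 0.03, "turn": -0.2}
    - {"tx": 0.129, "ty": -0.0278, "tz": 0.03, "turn": -0.2}
  gripper: 0.45

```text
time_s: 13.65
eef_pos: [0.5192, -0.0083, 0.1508]
eef_rot: [-0.0, 1.0, 0.012, -0.001]
wrist_force: [0.7, -0.3, -0.2]
opening: 0.45
```

```bash
python3 -c "
from h import *
go(.5205,-.0088,.0965,1.2)
snap('o')
t=cv2.imread('pics/o_scene.png'); cv2.imwrite('pics/o.png',cv2.resize(t[150:270,280:400],(600,600),interpolation=cv2.INTER_CUBIC))
"
```

```text
pos [ 0.5192 -0.0083  0.1508] head 1.35 tilt [-1.6e-03  3.0e-04 -1.0e+00] q [-0.245  0.148  1.819 -0.     1.177 -0.268] t 13.7
tx 0.0013 ty 0.0006 tz 0.0543 turn 0.15
```

View pics/o.png

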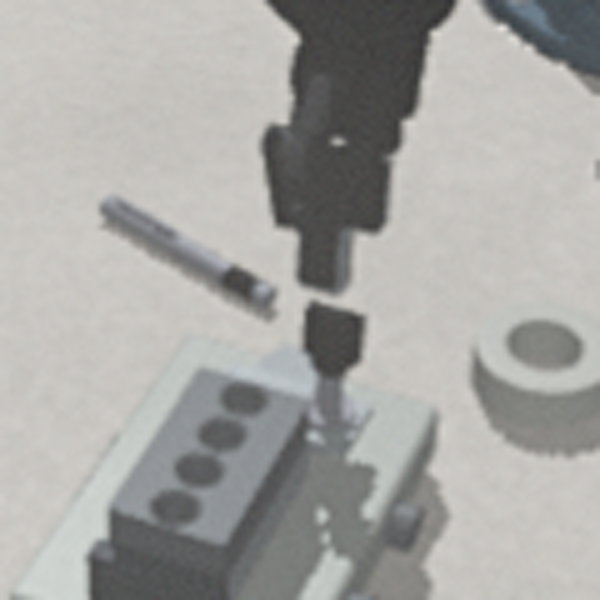

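Request:
move_arm:
  increments:
    - {"tx": 0.0005, "ty": 0.0003, "tz": 0.015, "turn": 0.1}
    - {"tx": 0.0005, "ty": 0.0003, "tz": 0.03, "turn": 0.1}
    - {"tx": 0.0005, "ty": 0.0003, "tz": 0.042, "turn": 0.1}
    - {"tx": 0.0005, "ty": 0.0003, "tz": 0.05, "turn": 0.1}
    - {"tx": 0.0005, "ty": 0.0003, "tz": 0.054, "turn": 0.1}
    - {"tx": 0.0005, "ty": 0.0003, "tz": 0.054, "turn": 0.1}
    - {"tx": 0.0005, "ty": 0.0003, "tz": 0.054, "turn": 0.1}

```text
time_s: 14.33
eef_pos: [0.5207, -0.0087, 0.0976]
eef_rot: [0.0, 1.0, 0.011, 0.0]
wrist_force: [0.1, -0.3, 0.2]
opening: 0.446
```

Request:
move_arm:
  increments:
    - {"tx": 0.0, "ty": 0.0, "tz": 0.0, "turn": 0.0}
    - {"tx": 0.0, "ty": 0.0, "tz": 0.0, "turn": 0.0}
    - {"tx": 0.0, "ty": 0.0, "tz": 0.0, "turn": 0.0}
    - {"tx": 0.0, "ty": 0.0, "tz": 0.0, "turn": 0.0}
    - {"tx": 0.0, "ty": 0.0, "tz": 0.0, "turn": 0.0}
    - {"tx": 0.0, "ty": 0.0, "tz": 0.0, "turn": 0.0}
    - {"tx": 0.0, "ty": 0.0, "tz": 0.0, "turn": 0.0}
    - {"tx": 0.0, "ty": 0.0, "tz": 0.0, "turn": 0.0}
  gripper: 0.0

```text
time_s: 15.0
eef_pos: [0.521, -0.0087, 0.0981]
eef_rot: [0.0, 1.0, 0.011, 0.0]
wrist_force: [-2.2, 1.1, 6.0]
opening: 0.107
```

Request:
move_arm:
  increments:
    - {"tx": 0.0, "ty": 0.0, "tz": 0.0, "turn": 5.0}
    - {"tx": 0.0, "ty": 0.0, "tz": 0.0, "turn": 11.0}
    - {"tx": 0.0, "ty": 0.0, "tz": 0.0, "turn": 17.0}
    - {"tx": 0.0, "ty": 0.0, "tz": 0.0, "turn": 23.0}
    - {"tx": 0.0, "ty": 0.0, "tz": 0.0, "turn": 29.0}
    - {"tx": 0.0, "ty": 0.0, "tz": 0.0, "turn": 35.0}
    - {"tx": 0.0, "ty": 0.0, "tz": 0.0, "turn": 40.0}
    - {"tx": 0.0, "ty": 0.0, "tz": 0.0, "turn": 45.0}
    - {"tx": 0.0, "ty": 0.0, "tz": 0.0, "turn": 50.0}
    - {"tx": 0.0, "ty": 0.0, "tz": 0.0, "turn": 50.0}

```text
time_s: 15.83
eef_pos: [0.5212, -0.0084, 0.0981]
eef_rot: [-0.0, 0.91, -0.414, 0.001]
wrist_force: [-0.6, 1.1, 5.3]
opening: 0.103
```

```bash
python3 -c "
from h import *
go(.5205,-.0088,.0965,1.2);o=get_obs();print(o['opening'],o['wrist_force'],o['torque'])"
```

```text
pos [ 0.5212 -0.0084  0.0981] head -48.92 tilt [ 1.5e-03  1.0e-04 -1.0e+00] q [-2.440e-01  2.260e-01  1.849e+00  1.000e-03  1.065e+00  6.090e-01] t 15.8
tx -0.0002 ty 0.0008 tz 0.0016 turn -50.12
0.10344717229671857 [-0.55084748  1.12174834  5.29599292] [ 0.18931377  0.15057548 -0.04394441]
```

Request:
move_arm:
  increments:
    - {"tx": 0.0, "ty": 0.0, "tz": 0.0, "turn": 5.0}
    - {"tx": 0.0, "ty": 0.0, "tz": 0.0, "turn": 10.0}
    - {"tx": 0.0, "ty": 0.0, "tz": 0.0, "turn": 15.0}
    - {"tx": 0.0, "ty": 0.0, "tz": 0.0, "turn": 20.0}
    - {"tx": 0.0, "ty": 0.0, "tz": 0.0, "turn": 25.0}
    - {"tx": 0.0, "ty": 0.0, "tz": 0.0, "turn": 30.0}
    - {"tx": 0.0, "ty": 0.0, "tz": 0.0, "turn": 34.0}
    - {"tx": 0.0, "ty": 0.0, "tz": 0.0, "turn": 38.0}
    - {"tx": 0.0, "ty": 0.0, "tz": 0.0, "turn": 41.0}
    - {"tx": 0.0, "ty": 0.0, "tz": 0.0, "turn": 43.0}
    - {"tx": 0.0, "ty": 0.0, "tz": 0.0, "turn": 43.0}
    - {"tx": 0.0, "ty": 0.0, "tz": 0.0, "turn": 43.0}

```text
time_s: 16.83
eef_pos: [0.5216, -0.008, 0.0981]
eef_rot: [0.001, -0.697, 0.717, -0.001]
wrist_force: [0.6, 4.5, 5.6]
opening: 0.105
```

```bash
python3 -c "
from h import *
go(.5205,-.0088,.0965,1.2);o=get_obs();print(o['opening'],o['wrist_force'],o['torque'])"
```

```text
pos [ 0.5216 -0.008   0.0981] head -91.59 tilt [ 2.3e-03  8.0e-04 -1.0e+00] q [-2.440e-01  2.260e-01  1.849e+00  1.000e-03  1.065e+00  1.354e+00] t 16.8
tx 0.0009 ty 0.0011 tz 0.0016 turn 87.21
0.10524141605659673 [0.5965061  4.46837127 5.58864377] [ 0.77124211 -0.13860987  0.09182658]
```

Request:
move_arm:
  increments:
    - {"tx": 0.0, "ty": 0.0, "tz": 0.0, "turn": 2.0}
    - {"tx": 0.0, "ty": 0.0, "tz": 0.0, "turn": 4.0}
    - {"tx": 0.0, "ty": 0.0, "tz": 0.0, "turn": 4.0}

```text
time_s: 17.08
eef_pos: [0.5216, -0.008, 0.0982]
eef_rot: [0.001, -0.672, 0.74, -0.001]
wrist_force: [1.9, 4.5, 5.3]
opening: 0.107
```

```bash
python3 -c "
from h import *
go(.5205,-.0088,.0965,1.2);o=get_obs();print(o['opening'],o['wrist_force'],o['torque'])"
```

```text
pos [ 0.5216 -0.008   0.0982] head -95.49 tilt [ 2.4e-03 -1.0e-04 -1.0e+00] q [-2.430e-01  2.260e-01  1.849e+00  1.000e-03  1.064e+00  1.423e+00] t 17.1
tx 0.0009 ty 0.0011 tz 0.0017 turn 83.31
0.10724542184222714 [1.92938335 4.54778596 5.30199862] [ 0.76427699 -0.25290066  1.6523975 ]
```

Request:
move_arm:
  increments:
    - {"tx": 0.0, "ty": 0.0, "tz": 0.0, "turn": -3.0}
    - {"tx": 0.0, "ty": 0.0, "tz": 0.0, "turn": -3.0}

```text
time_s: 17.25
eef_pos: [0.5217, -0.008, 0.0982]
eef_rot: [0.001, -0.692, 0.722, -0.001]
wrist_force: [1.5, 4.6, 5.7]
opening: 0.103
```

Request:
move_arm:
  increments:
    - {"tx": 0.0, "ty": 0.0, "tz": 0.0, "turn": 0.0}
    - {"tx": 0.0, "ty": 0.0, "tz": 0.0, "turn": 0.0}
    - {"tx": 0.0, "ty": 0.0, "tz": 0.0, "turn": 0.0}
    - {"tx": 0.0, "ty": 0.0, "tz": -0.02, "turn": 0.0}
    - {"tx": 0.0, "ty": 0.0, "tz": -0.06, "turn": 0.0}
    - {"tx": 0.0, "ty": 0.0, "tz": -0.1, "turn": 0.0}
    - {"tx": 0.0, "ty": 0.0, "tz": -0.12, "turn": 0.0}
    - {"tx": 0.0, "ty": 0.03, "tz": -0.12, "turn": 0.0}
    - {"tx": 0.0, "ty": 0.07, "tz": -0.12, "turn": 0.0}
    - {"tx": 0.0, "ty": 0.11, "tz": -0.12, "turn": 0.0}
    - {"tx": 0.0, "ty": 0.14, "tz": -0.12, "turn": 0.0}
    - {"tx": 0.0, "ty": 0.15, "tz": -0.12, "turn": 0.0}
  gripper: 0.5

```text
time_s: 18.25
eef_pos: [0.3668, -0.0009, 0.216]
eef_rot: [-0.001, -0.69, 0.724, 0.001]
wrist_force: [0.2, -0.0, -0.5]
opening: 0.503
```

```bash
python3 -c "
from h import *
go(.5205,-.0088,.0965,1.2)
snap('p')
s=cv2.imread('pics/p_top.png');t=cv2.imread('pics/p_scene.png'); cv2.imwrite('pics/p.png',np.hstack([cv2.resize(s[200:300,260:360],(400,400),interpolation=cv2.INTER_CUBIC),cv2.resize(t[190:290,280:380],(400,400),interpolation=cv2.INTER_CUBIC)]))
cv2.imwrite('pics/p2.png',np.hstack([cv2.resize(s[225:325,390:490],(400,400),interpolation=cv2.INTER_CUBIC),cv2.resize(t[170:240,200:270],(400,400),interpolation=cv2.INTER_CUBIC)]))
"
```

```text
pos [ 0.3668 -0.0009  0.216 ] head -92.71 tilt [-3.e-03  3.e-04 -1.e+00] q [-3.290e-01 -3.140e-01  2.104e+00 -1.000e-03  1.355e+00  1.289e+00] t 18.2
tx 0.0006 ty -0.1543 tz 0.1191 turn 86.09
```

View pics/p.png

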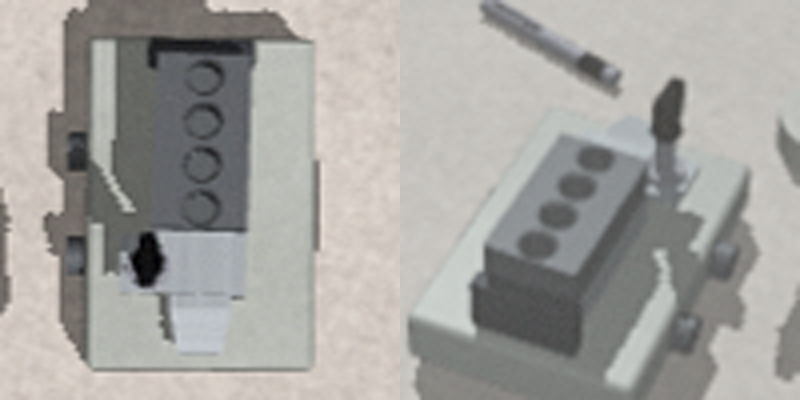

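View pics/p2.png

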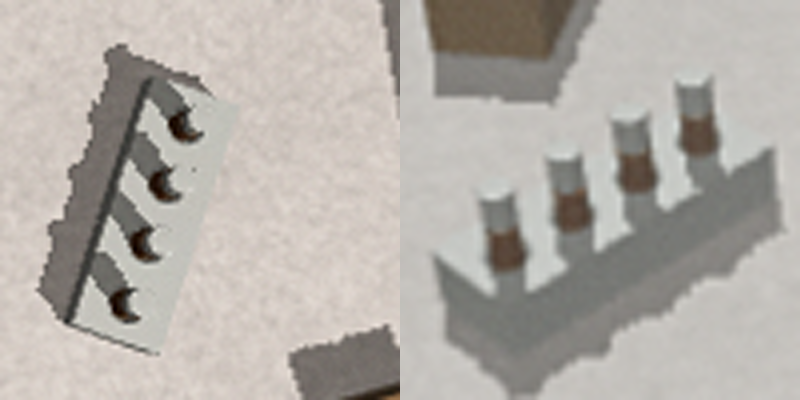

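```bash
python3 - <<'E'
from h import *
np.set_printoptions(precision=4,suppress=True,linewidth=200)
D=np.load("pics/p_top.npy"); P=cloud("top",D); Z=np.where(D>0,P[...,2],-1)
m=((Z>.05)&(Z<.08)).astype(np.uint8); m[:235]=0; m[320:]=0; m[:,:400]=0; m[:,450:]=0
n,l,st,c=cv2.connectedComponentsWithStats(m)
for i in range(1,n):
    if st[i,4]>6:
        q=onplane("top",[c[i]],.066)[0]; print("tube top depth",st[i],c[i],q)
# rack outline
mr=((Z>.018)).astype(np.uint8); mr[:235]=0; mr[325:]=0; mr[:,:395]=0; mr[:,455:]=0
cs,_=cv2.findContours(mr,cv2.RETR_EXTERNAL,cv2.CHAIN_APPROX_NONE); k=max(cs,key=cv2.contourArea)
r=cv2.minAreaRect(onplane("top",k.reshape(-1,2).astype(float),.03)[:,:2].astype(np.float32)); print(r)
# scene
s=cv2.imread("pics/p_scene.png"); 
cv2.imwrite("pics/q.png",cv2.resize(s[172:236,200:272],None,fx=9,fy=9,interpolation=cv2.INTER_CUBIC))
hsv=cv2.cvtColor(s,cv2.COLOR_BGR2HSV)
am=((hsv[...,0]<15)&(hsv[...,1]>90)&(hsv[...,2]<150)).astype(np.uint8); am[:180]=0; am[235:]=0; am[:,:200]=0; am[:,270:]=0
n,l,st,c=cv2.connectedComponentsWithStats(am)
for i in range(1,n):
    if st[i,4]>6: print("amber",st[i],c[i])
# bores top img via p
E
```

```text
tube top depth [435 251   9   8  51] [439.3333 254.4902] [ 0.555  -0.3224  0.066 ]
tube top depth [431 266   8   8  49] [434.4082 269.6939] [ 0.521  -0.3115  0.066 ]
tube top depth [425 282   9   7  50] [429.34 284.94] [ 0.4871 -0.3004  0.066 ]
tube top depth [420 297   9   7  50] [424.34 300.18] [ 0.4534 -0.2895  0.066 ]
((0.5044474005699158, -0.3065996766090393), (0.05401229485869408, 0.15040019154548645), 72.00550079345703)
```

View pics/q.png

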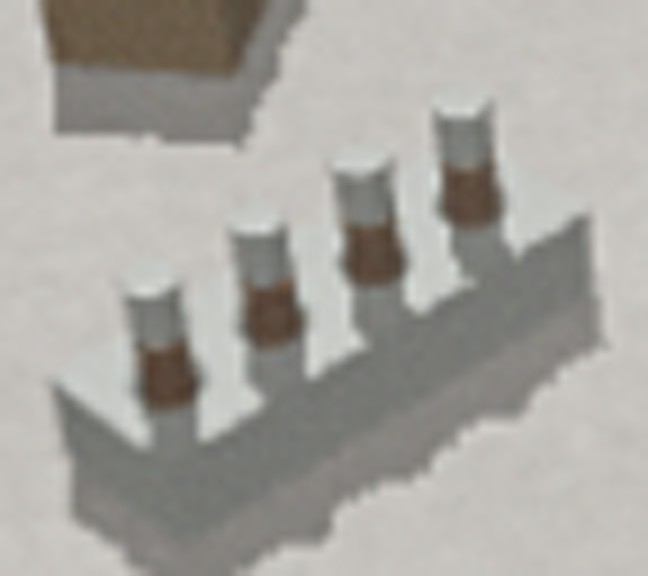

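```bash
python3 - <<'E'
from h import *
np.set_printoptions(precision=4,suppress=True,linewidth=200)
t=[[.555,-.3224,.066],[.521,-.3115,.066],[.4871,-.3004,.066],[.4534,-.2895,.066]]
s=cv2.resize(cv2.imread("pics/p_scene.png")[172:236,200:272],None,fx=9,fy=9,interpolation=cv2.INTER_CUBIC)
th=np.linspace(0,2*np.pi,24)
for p in t:
    for z in(.066,.03):
        ring=[[p[0]+.008*np.cos(a),p[1]+.008*np.sin(a),z] for a in th]
        q=((proj("scene",ring)-[200,172]+.5)*9-.5).astype(int)
        cv2.polylines(s,[q.reshape(-1,1,2)],True,(0,0,255) if z>.05 else (255,0,0),1)
cv2.imwrite("pics/q2.png",s)
# same for carriage bores with robot-based estimate
s=cv2.resize(cv2.imread("pics/p_scene.png")[190:290,280:380],None,fx=6,fy=6,interpolation=cv2.INTER_CUBIC)
u=cv2.resize(cv2.imread("pics/p_top.png")[205:265,285:335],None,fx=8,fy=8,interpolation=cv2.INTER_CUBIC)
for k in(.036,.012,-.012,-.036):
    c=np.array([.589+k,-.0343+.021*k,.09])
    ring=[c+[.0092*np.cos(a),.0092*np.sin(a),0] for a in th]
    q=((proj("scene",ring)-[280,190]+.5)*6-.5).astype(int); cv2.polylines(s,[q.reshape(-1,1,2)],True,(0,0,255),1)
    q=((proj("top",ring)-[285,205]+.5)*8-.5).astype(int); cv2.polylines(u,[q.reshape(-1,1,2)],True,(0,0,255),1)
cv2.imwrite("pics/q3.png",s); cv2.imwrite("pics/q4.png",u)
E
```

```text
(no output)
```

View pics/q2.png

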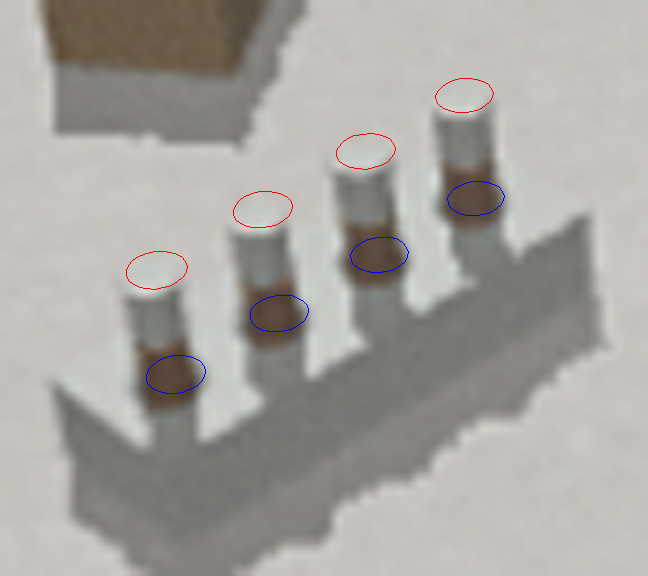

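View pics/q3.png

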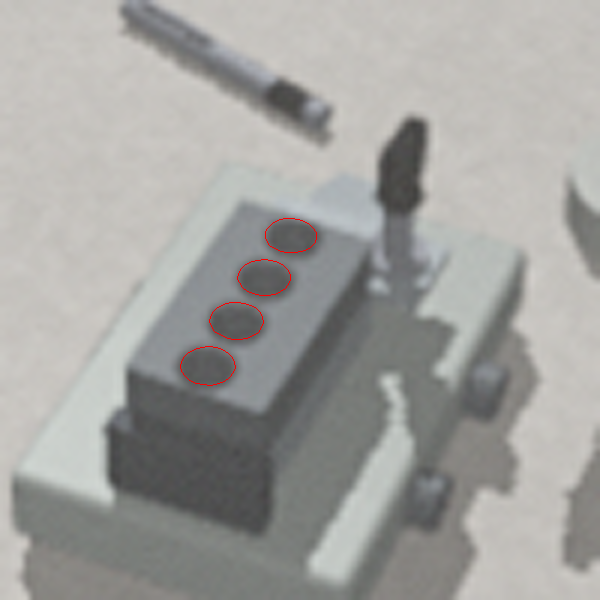

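View pics/q4.png

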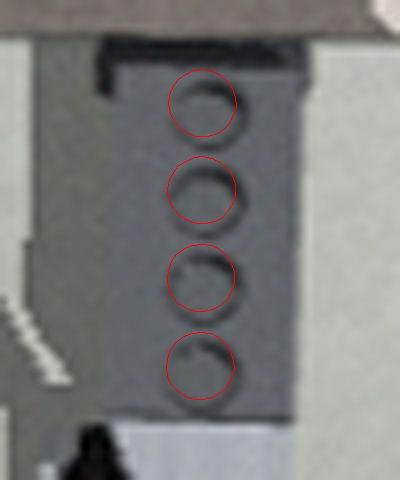

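```bash
python3 - <<'E'
from h import *
np.set_printoptions(precision=4,suppress=True,linewidth=200)
t=np.array([[.555,-.3224,.066],[.521,-.3115,.066],[.4871,-.3004,.066],[.4534,-.2895,.066]])
p=proj("scene",t); d=np.array([[-2,5],[-4,7],[-5,7],[-4,8]])/9
q=onplane("scene",p+d,.066); print(q,q-t)
E
```

```text
[[ 0.557  -0.3217  0.066 ]
 [ 0.524  -0.3108  0.066 ]
 [ 0.4904 -0.2999  0.066 ]
 [ 0.4571 -0.2885  0.066 ]] [[ 0.002   0.0007  0.    ]
 [ 0.003   0.0007  0.    ]
 [ 0.0033  0.0005 -0.    ]
 [ 0.0037  0.001   0.    ]]
```

```bash
python3 -c "
from h import *
go(.4562,-.2886,.12,-107.9)"
```

```text
pos [ 0.3692 -0.0015  0.217 ] head -92.75 tilt [ 1.e-04 -4.e-04 -1.e+00] q [-0.328 -0.311  2.099 -0.     1.353  1.29 ] t 18.4
tx 0.2826 ty -0.1007 tz 0.0971 turn 15.15
```

Request:
move_arm:
  increments:
    - {"tx": 0.03, "ty": -0.01, "tz": 0.0, "turn": 2.0}
    - {"tx": 0.06, "ty": -0.02, "tz": 0.01, "turn": 4.0}
    - {"tx": 0.095, "ty": -0.033, "tz": 0.02, "turn": 7.0}
    - {"tx": 0.13, "ty": -0.046, "tz": 0.03, "turn": 10.0}
    - {"tx": 0.165, "ty": -0.059, "tz": 0.04, "turn": 13.0}
    - {"tx": 0.2, "ty": -0.071, "tz": 0.055, "turn": 15.2}
    - {"tx": 0.235, "ty": -0.084, "tz": 0.07, "turn": 15.2}
    - {"tx": 0.26, "ty": -0.093, "tz": 0.085, "turn": 15.2}
    - {"tx": 0.275, "ty": -0.098, "tz": 0.095, "turn": 15.2}
    - {"tx": 0.2825, "ty": -0.1005, "tz": 0.097, "turn": 15.2}
    - {"tx": 0.2825, "ty": -0.1005, "tz": 0.097, "turn": 15.2}
    - {"tx": 0.2825, "ty": -0.1005, "tz": 0.097, "turn": 15.2}
    - {"tx": 0.2825, "ty": -0.1005, "tz": 0.097, "turn": 15.2}
    - {"tx": 0.2825, "ty": -0.1005, "tz": 0.097, "turn": 15.2}

```text
time_s: 19.52
eef_pos: [0.4582, -0.2876, 0.1211]
eef_rot: [0.0, -0.589, 0.808, -0.001]
wrist_force: [-0.1, -0.1, 0.1]
opening: 0.499
```

```bash
python3 -c "
from h import *
go(.4562,-.2886,.036,-107.9)
snap('r')
s=cv2.imread('pics/r_top.png');t=cv2.imread('pics/r_scene.png'); cv2.imwrite('pics/r.png',np.hstack([cv2.resize(s[225:325,390:490],(400,400),interpolation=cv2.INTER_CUBIC),cv2.resize(t[150:250,190:290],(400,400),interpolation=cv2.INTER_CUBIC)]))
"
```

```text
pos [ 0.4582 -0.2876  0.1211] head -107.83 tilt [ 8.e-04 -7.e-04 -1.e+00] q [-0.78   0.232  1.786  0.     1.122  1.102] t 19.5
tx 0.0015 ty 0.0017 tz 0.0851 turn 0.07
```

View pics/r.png

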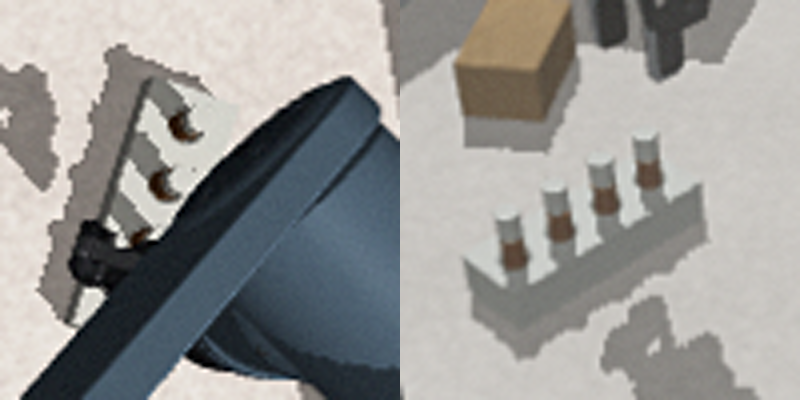

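Request:
move_arm:
  increments:
    - {"tx": 0.0015, "ty": 0.0015, "tz": 0.02, "turn": 0.0}
    - {"tx": 0.0015, "ty": 0.0015, "tz": 0.045, "turn": 0.0}
    - {"tx": 0.0015, "ty": 0.0015, "tz": 0.065, "turn": 0.0}
    - {"tx": 0.0015, "ty": 0.0015, "tz": 0.077, "turn": 0.0}
    - {"tx": 0.0015, "ty": 0.0015, "tz": 0.084, "turn": 0.0}
    - {"tx": 0.0015, "ty": 0.0015, "tz": 0.085, "turn": 0.0}
    - {"tx": 0.0015, "ty": 0.0015, "tz": 0.085, "turn": 0.0}

```text
time_s: 20.2
eef_pos: [0.4562, -0.2895, 0.0357]
eef_rot: [0.0, -0.589, 0.808, -0.0]
wrist_force: [0.0, -0.5, -0.1]
opening: 0.498
```

Request:
move_arm:
  increments:
    - {"tx": 0.0, "ty": 0.0, "tz": 0.0, "turn": 0.0}
    - {"tx": 0.0, "ty": 0.0, "tz": 0.0, "turn": 0.0}
    - {"tx": 0.0, "ty": 0.0, "tz": 0.0, "turn": 0.0}
    - {"tx": 0.0, "ty": 0.0, "tz": 0.0, "turn": 0.0}
    - {"tx": 0.0, "ty": 0.0, "tz": 0.0, "turn": 0.0}
    - {"tx": 0.0, "ty": 0.0, "tz": 0.0, "turn": 0.0}
    - {"tx": 0.0, "ty": 0.0, "tz": 0.0, "turn": 0.0}
  gripper: 0.0

```text
time_s: 20.78
eef_pos: [0.4567, -0.2903, 0.0366]
eef_rot: [0.0, -0.588, 0.809, -0.001]
wrist_force: [-1.0, 0.3, 6.0]
opening: 0.16
```

```bash
python3 -c "
from h import *
go(.553,-.0351,.18,-88.8)
o=get_obs();print(o['opening']*85,o['wrist_force'])"
```

```text
pos [ 0.4567 -0.2903  0.0366] head -107.91 tilt [ 0.0016 -0.0018 -1.    ] q [-0.786  0.366  1.821 -0.     0.952  1.098] t 20.8
tx -0.2723 ty -0.0135 tz -0.1437 turn -19.11
13.635176699567237 [-1.01312051  0.32862112  5.99520324]
```

Request:
move_arm:
  increments:
    - {"tx": 0.0, "ty": 0.0, "tz": -0.02, "turn": 0.0}
    - {"tx": 0.0, "ty": 0.0, "tz": -0.055, "turn": 0.0}
    - {"tx": 0.0, "ty": 0.0, "tz": -0.09, "turn": 0.0}
    - {"tx": -0.015, "ty": -0.001, "tz": -0.125, "turn": -2.0}
    - {"tx": -0.045, "ty": -0.002, "tz": -0.144, "turn": -5.0}
    - {"tx": -0.08, "ty": -0.004, "tz": -0.144, "turn": -9.0}
    - {"tx": -0.115, "ty": -0.006, "tz": -0.144, "turn": -13.0}
    - {"tx": -0.15, "ty": -0.008, "tz": -0.144, "turn": -17.0}
    - {"tx": -0.185, "ty": -0.01, "tz": -0.144, "turn": -19.1}
    - {"tx": -0.22, "ty": -0.012, "tz": -0.144, "turn": -19.1}
    - {"tx": -0.25, "ty": -0.0135, "tz": -0.144, "turn": -19.1}
    - {"tx": -0.265, "ty": -0.0135, "tz": -0.144, "turn": -19.1}
    - {"tx": -0.2725, "ty": -0.0135, "tz": -0.144, "turn": -19.1}
    - {"tx": -0.2725, "ty": -0.0135, "tz": -0.144, "turn": -19.1}
    - {"tx": -0.2725, "ty": -0.0135, "tz": -0.144, "turn": -19.1}
    - {"tx": -0.2725, "ty": -0.0135, "tz": -0.144, "turn": -19.1}

```text
time_s: 22.12
eef_pos: [0.5523, -0.0353, 0.1792]
eef_rot: [0.0, 0.714, -0.7, 0.0]
wrist_force: [-0.5, 0.7, -0.1]
opening: 0.157
```

```bash
python3 -c "
from h import *
go(.553,-.0351,.13,-88.8)
snap('s')
s=cv2.imread('pics/s_top.png');t=cv2.imread('pics/s_scene.png'); cv2.imwrite('pics/s.png',np.hstack([cv2.resize(s[200:300,260:360],(300,300),interpolation=cv2.INTER_CUBIC),cv2.resize(t[150:250,280:360],(480,600),interpolation=cv2.INTER_CUBIC)[:300]])) if 0 else cv2.imwrite('pics/s.png',cv2.resize(t[150:250,280:380],(600,600),interpolation=cv2.INTER_CUBIC))
o=get_obs();print(proj('scene',[[*o['eef_pos'][:2],o['eef_pos'][2]-.029],[*o['eef_pos'][:2],o['eef_pos'][2]+.01]])*6-[280*6,150*6])
"
```

```text
pos [ 0.5523 -0.0353  0.1792] head -88.86 tilt [-3.e-04 -3.e-04 -1.e+00] q [-0.278  0.186  1.712 -0.     1.245  1.273] t 22.1
tx -0.0002 ty -0.0008 tz 0.0492 turn -0.06
[[292.73972233 340.33689481]
 [295.99045659 249.05454909]]
```

View pics/s.png

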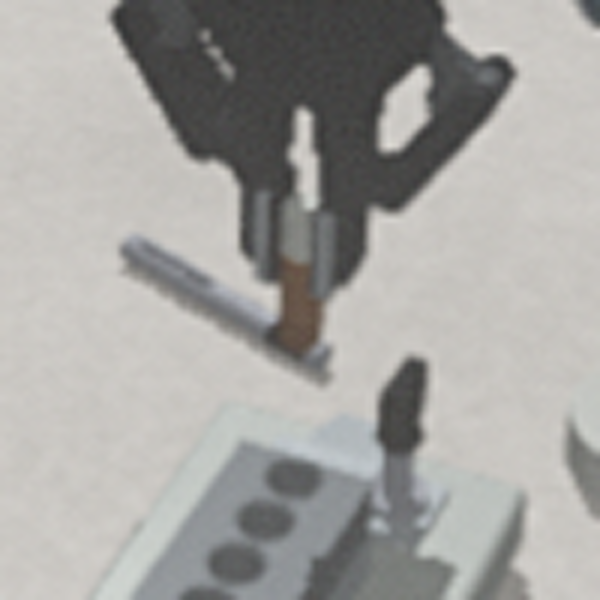

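Request:
move_arm:
  increments:
    - {"tx": 0.0, "ty": 0.0, "tz": 0.015, "turn": 0.0}
    - {"tx": 0.0, "ty": 0.0, "tz": 0.03, "turn": 0.0}
    - {"tx": 0.0, "ty": 0.0, "tz": 0.042, "turn": 0.0}
    - {"tx": 0.0, "ty": 0.0, "tz": 0.05, "turn": 0.0}
    - {"tx": 0.0, "ty": 0.0, "tz": 0.053, "turn": 0.0}
    - {"tx": 0.0, "ty": 0.0, "tz": 0.053, "turn": 0.0}
    - {"tx": 0.0, "ty": 0.0, "tz": 0.053, "turn": 0.0}

```text
time_s: 22.8
eef_pos: [0.5528, -0.0345, 0.1266]
eef_rot: [-0.0, 0.714, -0.7, 0.0]
wrist_force: [-0.3, 0.4, -0.0]
opening: 0.163
```

```bash
python3 -c "
from h import *
go(.553,-.0351,.0945,-88.8)
snap('t')
s=cv2.imread('pics/t_top.png');t=cv2.imread('pics/t_scene.png'); cv2.imwrite('pics/t.png',cv2.resize(t[180:250,300:370],(600,600),interpolation=cv2.INTER_CUBIC))
o=get_obs();print(o['wrist_force'],proj('scene',[[*o['eef_pos'][:2],o['eef_pos'][2]-.029],[*o['eef_pos'][:2],o['eef_pos'][2]+.01]]))
"
```

```text
pos [ 0.5528 -0.0345  0.1266] head -88.82 tilt [ 4.e-04 -1.e-04 -1.e+00] q [-0.277  0.252  1.749 -0.     1.14   1.273] t 22.8
tx 0.0006 ty -0.0002 tz 0.0321 turn -0.02
[-0.06658916 -0.59020206  0.6850699 ] [[328.39350191 226.13862264]
 [328.90453239 212.05273474]]
```

View pics/t.png

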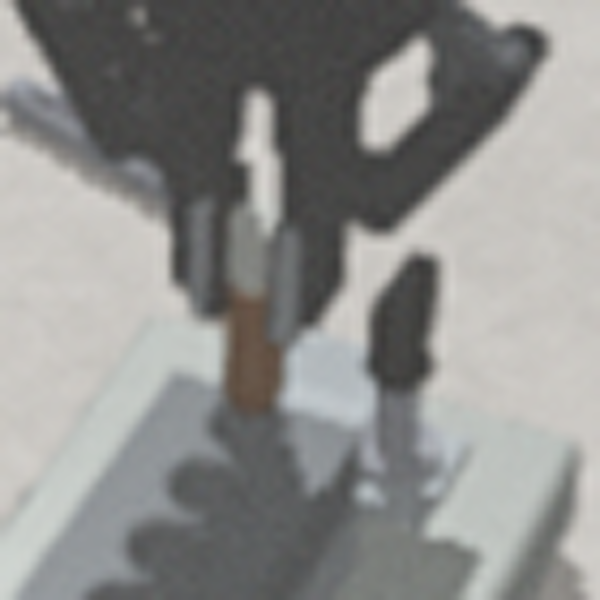

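Request:
move_arm:
  increments:
    - {"tx": 0.0005, "ty": 0.0, "tz": 0.004, "turn": 0.0}
    - {"tx": 0.0005, "ty": 0.0, "tz": 0.008, "turn": 0.0}
    - {"tx": 0.0005, "ty": 0.0, "tz": 0.011, "turn": 0.0}
    - {"tx": 0.0005, "ty": 0.0, "tz": 0.014, "turn": 0.0}
    - {"tx": 0.0005, "ty": 0.0, "tz": 0.014, "turn": 0.0}

```text
time_s: 23.32
eef_pos: [0.5527, -0.0347, 0.1117]
eef_rot: [-0.0, 0.714, -0.7, 0.0]
wrist_force: [2.3, 0.2, -2.1]
opening: 0.16
```

Request:
move_arm:
  increments:
    - {"tx": 0.0, "ty": 0.0, "tz": 0.004, "turn": 0.0}
    - {"tx": 0.0, "ty": 0.0, "tz": 0.008, "turn": 0.0}
    - {"tx": 0.0, "ty": 0.0, "tz": 0.011, "turn": 0.0}
    - {"tx": 0.0, "ty": 0.0, "tz": 0.011, "turn": 0.0}

```text
time_s: 23.65
eef_pos: [0.5528, -0.0347, 0.1007]
eef_rot: [-0.0, 0.714, -0.7, 0.0]
wrist_force: [3.8, -0.5, -1.7]
opening: 0.157
```

Request:
move_arm:
  increments:
    - {"tx": 0.0, "ty": -0.0005, "tz": 0.002, "turn": 0.0}
    - {"tx": 0.0, "ty": -0.0005, "tz": 0.004, "turn": 0.0}
    - {"tx": 0.0, "ty": -0.0005, "tz": 0.005, "turn": 0.0}
    - {"tx": 0.0, "ty": -0.0005, "tz": 0.006, "turn": 0.0}
    - {"tx": 0.0, "ty": -0.0005, "tz": 0.006, "turn": 0.0}

```text
time_s: 24.07
eef_pos: [0.5531, -0.0348, 0.0957]
eef_rot: [0.0, 0.714, -0.7, -0.0]
wrist_force: [0.5, 0.4, 2.7]
opening: 0.158
```

Request:
move_arm:
  increments:
    - {"tx": 0.0, "ty": 0.0, "tz": 0.0, "turn": 0.0}
    - {"tx": 0.0, "ty": 0.0, "tz": 0.0, "turn": 0.0}
    - {"tx": 0.0, "ty": 0.0, "tz": 0.0, "turn": 0.0}
    - {"tx": 0.0, "ty": 0.0, "tz": -0.02, "turn": 0.0}
    - {"tx": 0.0, "ty": 0.0, "tz": -0.05, "turn": 0.0}
    - {"tx": 0.0, "ty": 0.0, "tz": -0.08, "turn": 0.0}
    - {"tx": 0.0, "ty": 0.0, "tz": -0.085, "turn": 0.0}
    - {"tx": 0.0, "ty": 0.0, "tz": -0.085, "turn": 0.0}
  gripper: 0.4

```text
time_s: 24.73
eef_pos: [0.5546, -0.0352, 0.1829]
eef_rot: [-0.001, 0.714, -0.7, 0.002]
wrist_force: [0.2, 0.7, -0.7]
opening: 0.4
```

```bash
python3 -c "
from h import *
go(.4898,-.2998,.12,-107.9)
snap('u')
t=cv2.imread('pics/u_scene.png'); cv2.imwrite('pics/u.png',cv2.resize(t[150:250,280:380],(600,600),interpolation=cv2.INTER_CUBIC))
"
```

```text
pos [ 0.5546 -0.0352  0.1829] head -88.80 tilt [ 0.0048 -0.0014 -1.    ] q [-0.277  0.183  1.707 -0.     1.247  1.273] t 24.7
tx 0.2631 ty 0.0707 tz 0.0630 turn 19.10
```

View pics/u.png

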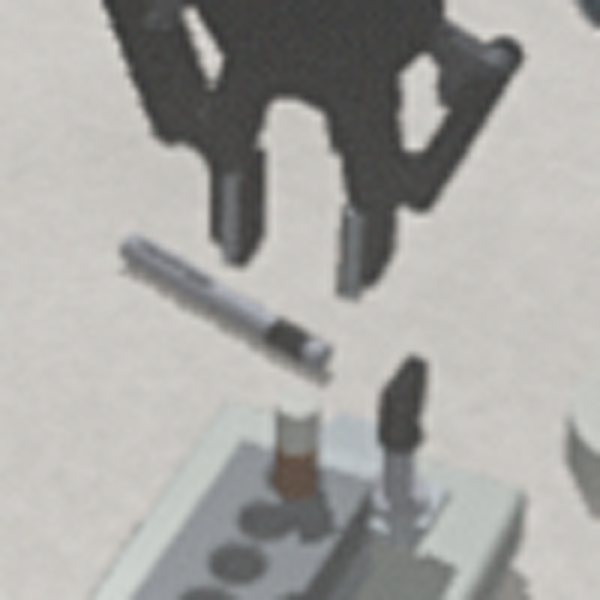

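Request:
move_arm:
  increments:
    - {"tx": 0.03, "ty": 0.008, "tz": 0.0, "turn": 3.0}
    - {"tx": 0.065, "ty": 0.017, "tz": 0.0, "turn": 7.0}
    - {"tx": 0.1, "ty": 0.026, "tz": 0.01, "turn": 11.0}
    - {"tx": 0.135, "ty": 0.035, "tz": 0.02, "turn": 15.0}
    - {"tx": 0.17, "ty": 0.044, "tz": 0.03, "turn": 19.1}
    - {"tx": 0.205, "ty": 0.053, "tz": 0.04, "turn": 19.1}
    - {"tx": 0.235, "ty": 0.062, "tz": 0.05, "turn": 19.1}
    - {"tx": 0.255, "ty": 0.067, "tz": 0.055, "turn": 19.1}
    - {"tx": 0.2636, "ty": 0.0688, "tz": 0.06, "turn": 19.1}
    - {"tx": 0.2636, "ty": 0.0688, "tz": 0.06, "turn": 19.1}
    - {"tx": 0.2636, "ty": 0.0688, "tz": 0.06, "turn": 19.1}
    - {"tx": 0.2636, "ty": 0.0688, "tz": 0.06, "turn": 19.1}

```text
time_s: 25.83
eef_pos: [0.49, -0.2982, 0.1199]
eef_rot: [0.0, -0.589, 0.808, 0.001]
wrist_force: [-0.5, 0.8, 0.4]
opening: 0.401
```

```bash
python3 -c "
from h import *
go(.4898,-.2998,.0365,-107.9)
"
```

```text
pos [ 0.49   -0.2982  0.1199] head -107.84 tilt [-6.0e-04  1.2e-03 -1.0e+00] q [-0.754  0.302  1.701  0.     1.14   1.128] t 25.8
tx 0.0017 ty -0.0004 tz 0.0834 turn 0.06
```

Request:
move_arm:
  increments:
    - {"tx": 0.001, "ty": 0.0, "tz": 0.02, "turn": 0.0}
    - {"tx": 0.001, "ty": 0.0, "tz": 0.045, "turn": 0.0}
    - {"tx": 0.001, "ty": 0.0, "tz": 0.065, "turn": 0.0}
    - {"tx": 0.001, "ty": 0.0, "tz": 0.077, "turn": 0.0}
    - {"tx": 0.001, "ty": 0.0, "tz": 0.083, "turn": 0.0}
    - {"tx": 0.001, "ty": 0.0, "tz": 0.0835, "turn": 0.0}
    - {"tx": 0.001, "ty": 0.0, "tz": 0.0835, "turn": 0.0}

```text
time_s: 26.42
eef_pos: [0.4901, -0.3005, 0.0374]
eef_rot: [0.0, -0.589, 0.808, -0.0]
wrist_force: [-0.4, -0.2, -0.0]
opening: 0.402
```

Request:
move_arm:
  increments:
    - {"tx": 0.0, "ty": 0.0, "tz": 0.0, "turn": 0.0}
    - {"tx": 0.0, "ty": 0.0, "tz": 0.0, "turn": 0.0}
    - {"tx": 0.0, "ty": 0.0, "tz": 0.0, "turn": 0.0}
    - {"tx": 0.0, "ty": 0.0, "tz": 0.0, "turn": 0.0}
    - {"tx": 0.0, "ty": 0.0, "tz": 0.0, "turn": 0.0}
    - {"tx": 0.0, "ty": 0.0, "tz": 0.0, "turn": 0.0}
  gripper: 0.0

```text
time_s: 26.92
eef_pos: [0.4904, -0.3015, 0.0383]
eef_rot: [0.0, -0.588, 0.809, -0.001]
wrist_force: [-0.3, 1.0, 6.5]
opening: 0.157
```

```bash
python3 -c "
from h import *
go(.577,-.0347,.18,-88.8)
print(get_obs()['opening'])
"
```

```text
pos [ 0.4904 -0.3015  0.0383] head -107.91 tilt [ 0.002  -0.0017 -1.    ] q [-0.757  0.425  1.73   0.     0.983  1.126] t 26.9
tx -0.2804 ty -0.0007 tz -0.1420 turn -19.11
0.1570062904325127
```

Request:
move_arm:
  increments:
    - {"tx": 0.0, "ty": 0.0, "tz": -0.02, "turn": 0.0}
    - {"tx": 0.0, "ty": 0.0, "tz": -0.055, "turn": 0.0}
    - {"tx": 0.0, "ty": 0.0, "tz": -0.09, "turn": 0.0}
    - {"tx": -0.015, "ty": 0.0, "tz": -0.125, "turn": -2.0}
    - {"tx": -0.045, "ty": 0.0, "tz": -0.142, "turn": -5.0}
    - {"tx": -0.08, "ty": 0.0, "tz": -0.142, "turn": -9.0}
    - {"tx": -0.115, "ty": 0.0, "tz": -0.142, "turn": -13.0}
    - {"tx": -0.15, "ty": 0.0, "tz": -0.142, "turn": -17.0}
    - {"tx": -0.185, "ty": -0.001, "tz": -0.142, "turn": -19.1}
    - {"tx": -0.22, "ty": -0.001, "tz": -0.142, "turn": -19.1}
    - {"tx": -0.25, "ty": -0.001, "tz": -0.142, "turn": -19.1}
    - {"tx": -0.27, "ty": -0.001, "tz": -0.142, "turn": -19.1}
    - {"tx": -0.2804, "ty": -0.001, "tz": -0.142, "turn": -19.1}
    - {"tx": -0.2804, "ty": -0.001, "tz": -0.135, "turn": -19.1}
    - {"tx": -0.2804, "ty": -0.001, "tz": -0.12, "turn": -19.1}
    - {"tx": -0.2804, "ty": -0.001, "tz": -0.105, "turn": -19.1}
    - {"tx": -0.2804, "ty": -0.001, "tz": -0.092, "turn": -19.1}
    - {"tx": -0.2804, "ty": -0.001, "tz": -0.09, "turn": -19.1}
    - {"tx": -0.2804, "ty": -0.001, "tz": -0.09, "turn": -19.1}
    - {"tx": -0.2804, "ty": -0.001, "tz": -0.09, "turn": -19.1}

```text
time_s: 28.58
eef_pos: [0.5767, -0.0349, 0.127]
eef_rot: [0.0, 0.714, -0.7, 0.0]
wrist_force: [-0.7, -0.5, -0.1]
opening: 0.157
```

```bash
python3 -c "
from h import *
go(.577,-.0346,.0973,-88.8)
print(get_obs()['opening'])
snap('v')
t=cv2.imread('pics/v_scene.png'); cv2.imwrite('pics/v.png',cv2.resize(t[180:250,300:370],(600,600),interpolation=cv2.INTER_CUBIC))
"
```

```text
pos [ 0.5767 -0.0349  0.127 ] head -88.86 tilt [ 1.e-04 -1.e-04 -1.e+00] q [-0.266  0.3    1.687 -0.     1.155  1.285] t 28.6
tx -0.0003 ty -0.0003 tz 0.0297 turn -0.06
0.1569637066156714
```

View pics/v.png

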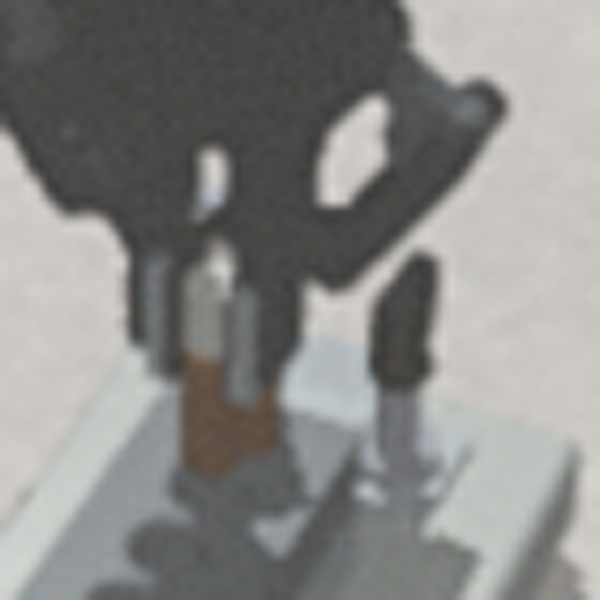

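Over the bore. Lower gently.

Request:
move_arm:
  increments:
    - {"tx": -0.0003, "ty": -0.0003, "tz": 0.004, "turn": 0.0}
    - {"tx": -0.0003, "ty": -0.0003, "tz": 0.008, "turn": 0.0}
    - {"tx": -0.0003, "ty": -0.0003, "tz": 0.012, "turn": 0.0}
    - {"tx": -0.0003, "ty": -0.0003, "tz": 0.015, "turn": 0.0}
    - {"tx": -0.0003, "ty": -0.0003, "tz": 0.015, "turn": 0.0}

```text
time_s: 29.1
eef_pos: [0.5767, -0.0338, 0.1109]
eef_rot: [0.0, 0.715, -0.7, -0.0]
wrist_force: [0.8, 0.5, 0.2]
opening: 0.157
```

Request:
move_arm:
  increments:
    - {"tx": 0.0, "ty": 0.0, "tz": 0.004, "turn": 0.0}
    - {"tx": 0.0, "ty": 0.0, "tz": 0.008, "turn": 0.0}
    - {"tx": 0.0, "ty": 0.0, "tz": 0.011, "turn": 0.0}
    - {"tx": 0.0, "ty": 0.0, "tz": 0.0135, "turn": 0.0}
    - {"tx": 0.0, "ty": 0.0, "tz": 0.0145, "turn": 0.0}
    - {"tx": 0.0, "ty": 0.0, "tz": 0.0145, "turn": 0.0}

```text
time_s: 29.6
eef_pos: [0.5769, -0.0339, 0.0974]
eef_rot: [0.0, 0.714, -0.7, -0.0]
wrist_force: [-0.3, 0.7, 0.7]
opening: 0.156
```

Request:
move_arm:
  increments:
    - {"tx": 0.0, "ty": 0.0, "tz": 0.0, "turn": 0.0}
    - {"tx": 0.0, "ty": 0.0, "tz": 0.0, "turn": 0.0}
    - {"tx": 0.0, "ty": 0.0, "tz": 0.0, "turn": 0.0}
    - {"tx": 0.0, "ty": 0.0, "tz": -0.02, "turn": 0.0}
    - {"tx": 0.0, "ty": 0.0, "tz": -0.05, "turn": 0.0}
    - {"tx": 0.0, "ty": 0.0, "tz": -0.08, "turn": 0.0}
    - {"tx": 0.03, "ty": 0.006, "tz": -0.085, "turn": 3.0}
    - {"tx": 0.065, "ty": 0.014, "tz": -0.085, "turn": 7.0}
    - {"tx": 0.1, "ty": 0.021, "tz": -0.08, "turn": 11.0}
    - {"tx": 0.135, "ty": 0.029, "tz": -0.07, "turn": 15.0}
    - {"tx": 0.17, "ty": 0.036, "tz": -0.06, "turn": 19.1}
    - {"tx": 0.205, "ty": 0.044, "tz": -0.05, "turn": 19.1}
    - {"tx": 0.24, "ty": 0.051, "tz": -0.04, "turn": 19.1}
    - {"tx": 0.265, "ty": 0.056, "tz": -0.03, "turn": 19.1}
    - {"tx": 0.277, "ty": 0.0587, "tz": -0.023, "turn": 19.1}
    - {"tx": 0.277, "ty": 0.0587, "tz": -0.023, "turn": 19.1}
    - {"tx": 0.277, "ty": 0.0587, "tz": -0.023, "turn": 19.1}
    - {"tx": 0.277, "ty": 0.0587, "tz": -0.023, "turn": 19.1}
  gripper: 0.4

```text
time_s: 31.1
eef_pos: [0.5244, -0.3108, 0.1205]
eef_rot: [0.0, -0.589, 0.808, 0.0]
wrist_force: [-0.0, 1.0, -0.7]
opening: 0.403
```

```bash
python3 -c "
from h import *
go(.524,-.3125,.0365,-107.9)
snap('w')
"
```

```text
pos [ 0.5244 -0.3108  0.1205] head -107.86 tilt [ 1.e-04  6.e-04 -1.e+00] q [-7.300e-01  3.730e-01  1.605e+00  1.000e-03  1.164e+00  1.152e+00] t 31.1
tx 0.0018 ty -0.0001 tz 0.0840 turn 0.04
```

View pics/w_scene.png

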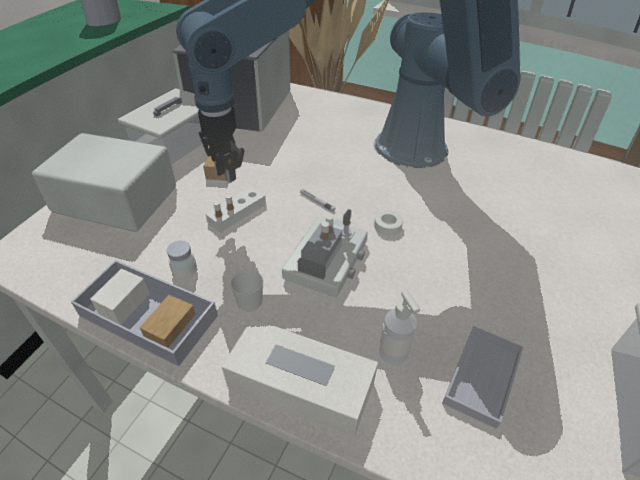

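Request:
move_arm:
  increments:
    - {"tx": 0.001, "ty": 0.0, "tz": 0.02, "turn": 0.0}
    - {"tx": 0.001, "ty": 0.0, "tz": 0.045, "turn": 0.0}
    - {"tx": 0.001, "ty": 0.0, "tz": 0.065, "turn": 0.0}
    - {"tx": 0.001, "ty": 0.0, "tz": 0.077, "turn": 0.0}
    - {"tx": 0.001, "ty": 0.0, "tz": 0.083, "turn": 0.0}
    - {"tx": 0.001, "ty": 0.0, "tz": 0.084, "turn": 0.0}
    - {"tx": 0.001, "ty": 0.0, "tz": 0.084, "turn": 0.0}

```text
time_s: 31.78
eef_pos: [0.5243, -0.3129, 0.0369]
eef_rot: [0.0, -0.589, 0.808, -0.0]
wrist_force: [0.2, -0.6, 0.4]
opening: 0.402
```

Request:
move_arm:
  increments:
    - {"tx": 0.0, "ty": 0.0, "tz": 0.0, "turn": 0.0}
    - {"tx": 0.0, "ty": 0.0, "tz": 0.0, "turn": 0.0}
    - {"tx": 0.0, "ty": 0.0, "tz": 0.0, "turn": 0.0}
    - {"tx": 0.0, "ty": 0.0, "tz": 0.0, "turn": 0.0}
    - {"tx": 0.0, "ty": 0.0, "tz": 0.0, "turn": 0.0}
    - {"tx": 0.0, "ty": 0.0, "tz": 0.0, "turn": 0.0}
  gripper: 0.0

```text
time_s: 32.28
eef_pos: [0.5247, -0.3138, 0.0379]
eef_rot: [0.0, -0.588, 0.809, -0.001]
wrist_force: [0.0, 0.7, 6.2]
opening: 0.156
```

```bash
python3 -c "
from h import *
go(.601,-.0341,.18,-88.8)
print(get_obs()['opening'])
"
```

```text
pos [ 0.5247 -0.3138  0.0379] head -107.91 tilt [ 0.0021 -0.0017 -1.    ] q [-0.733  0.49   1.634  0.     1.015  1.15 ] t 32.3
tx -0.2894 ty 0.0130 tz -0.1424 turn -19.11
0.1561207256961761
```

Request:
move_arm:
  increments:
    - {"tx": 0.0, "ty": 0.0, "tz": -0.02, "turn": 0.0}
    - {"tx": 0.0, "ty": 0.0, "tz": -0.055, "turn": 0.0}
    - {"tx": 0.0, "ty": 0.0, "tz": -0.09, "turn": 0.0}
    - {"tx": -0.015, "ty": 0.001, "tz": -0.125, "turn": -2.0}
    - {"tx": -0.045, "ty": 0.002, "tz": -0.142, "turn": -5.0}
    - {"tx": -0.08, "ty": 0.004, "tz": -0.142, "turn": -9.0}
    - {"tx": -0.115, "ty": 0.005, "tz": -0.142, "turn": -13.0}
    - {"tx": -0.15, "ty": 0.007, "tz": -0.142, "turn": -17.0}
    - {"tx": -0.185, "ty": 0.008, "tz": -0.142, "turn": -19.1}
    - {"tx": -0.22, "ty": 0.01, "tz": -0.142, "turn": -19.1}
    - {"tx": -0.25, "ty": 0.011, "tz": -0.142, "turn": -19.1}
    - {"tx": -0.275, "ty": 0.0125, "tz": -0.142, "turn": -19.1}
    - {"tx": -0.2894, "ty": 0.0127, "tz": -0.142, "turn": -19.1}
    - {"tx": -0.2894, "ty": 0.0127, "tz": -0.135, "turn": -19.1}
    - {"tx": -0.2894, "ty": 0.0127, "tz": -0.12, "turn": -19.1}
    - {"tx": -0.2894, "ty": 0.0127, "tz": -0.105, "turn": -19.1}
    - {"tx": -0.2894, "ty": 0.0127, "tz": -0.092, "turn": -19.1}
    - {"tx": -0.2894, "ty": 0.0127, "tz": -0.09, "turn": -19.1}
    - {"tx": -0.2894, "ty": 0.0127, "tz": -0.09, "turn": -19.1}
    - {"tx": -0.2894, "ty": 0.0127, "tz": -0.09, "turn": -19.1}

```text
time_s: 33.95
eef_pos: [0.6007, -0.0345, 0.1265]
eef_rot: [0.0, 0.714, -0.7, 0.0]
wrist_force: [1.0, 0.2, -1.4]
opening: 0.155
```

```bash
python3 -c "
from h import *
go(.601,-.0340,.0969,-88.8)
print(get_obs()['opening'])
snap('x')
t=cv2.imread('pics/x_scene.png'); cv2.imwrite('pics/x.png',cv2.resize(t[180:250,300:370],(600,600),interpolation=cv2.INTER_CUBIC))
"
```

```text
pos [ 0.6007 -0.0345  0.1265] head -88.85 tilt [ 2.e-04 -2.e-04 -1.e+00] q [-0.254  0.349  1.623 -0.     1.169  1.297] t 34.0
tx -0.0005 ty -0.0003 tz 0.0296 turn -0.05
0.15493638914714625
```

View pics/x.png

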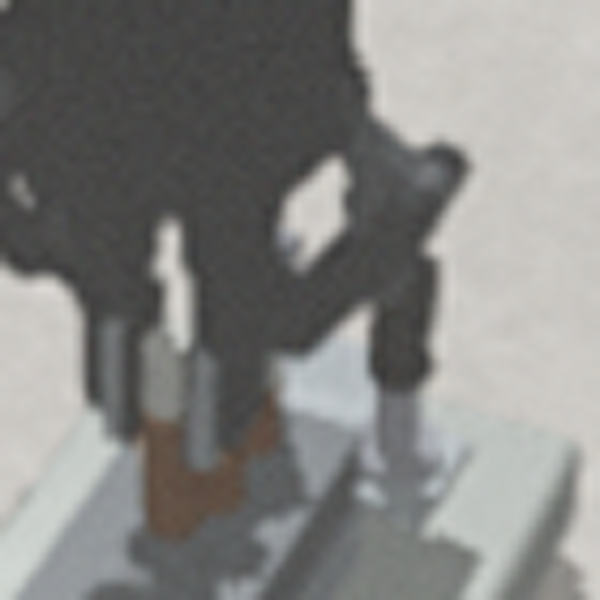

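Request:
move_arm:
  increments:
    - {"tx": -0.0003, "ty": -0.0003, "tz": 0.004, "turn": 0.0}
    - {"tx": -0.0003, "ty": -0.0003, "tz": 0.008, "turn": 0.0}
    - {"tx": -0.0003, "ty": -0.0003, "tz": 0.012, "turn": 0.0}
    - {"tx": -0.0003, "ty": -0.0003, "tz": 0.015, "turn": 0.0}
    - {"tx": -0.0003, "ty": -0.0003, "tz": 0.015, "turn": 0.0}

```text
time_s: 34.47
eef_pos: [0.601, -0.0336, 0.1108]
eef_rot: [-0.0, 0.714, -0.7, 0.0]
wrist_force: [2.1, -1.2, -1.1]
opening: 0.16
```

Request:
move_arm:
  increments:
    - {"tx": 0.0, "ty": 0.0, "tz": 0.004, "turn": 0.0}
    - {"tx": 0.0, "ty": 0.0, "tz": 0.008, "turn": 0.0}
    - {"tx": 0.0, "ty": 0.0, "tz": 0.011, "turn": 0.0}
    - {"tx": 0.0, "ty": 0.0, "tz": 0.0135, "turn": 0.0}
    - {"tx": 0.0, "ty": 0.0, "tz": 0.0145, "turn": 0.0}
    - {"tx": 0.0, "ty": 0.0, "tz": 0.0145, "turn": 0.0}

```text
time_s: 34.97
eef_pos: [0.6012, -0.0335, 0.097]
eef_rot: [-0.0, 0.714, -0.7, 0.0]
wrist_force: [1.9, -1.2, 1.6]
opening: 0.151
```

Request:
move_arm:
  increments:
    - {"tx": 0.0, "ty": 0.0, "tz": 0.0, "turn": 0.0}
    - {"tx": 0.0, "ty": 0.0, "tz": 0.0, "turn": 0.0}
    - {"tx": 0.0, "ty": 0.0, "tz": 0.0, "turn": 0.0}
    - {"tx": 0.0, "ty": 0.0, "tz": -0.02, "turn": 0.0}
    - {"tx": 0.0, "ty": 0.0, "tz": -0.05, "turn": 0.0}
    - {"tx": 0.0, "ty": 0.0, "tz": -0.08, "turn": 0.0}
    - {"tx": 0.03, "ty": 0.005, "tz": -0.085, "turn": 3.0}
    - {"tx": 0.065, "ty": 0.011, "tz": -0.085, "turn": 7.0}
    - {"tx": 0.1, "ty": 0.017, "tz": -0.08, "turn": 11.0}
    - {"tx": 0.135, "ty": 0.023, "tz": -0.07, "turn": 15.0}
    - {"tx": 0.17, "ty": 0.029, "tz": -0.06, "turn": 19.1}
    - {"tx": 0.205, "ty": 0.035, "tz": -0.05, "turn": 19.1}
    - {"tx": 0.24, "ty": 0.041, "tz": -0.04, "turn": 19.1}
    - {"tx": 0.27, "ty": 0.046, "tz": -0.03, "turn": 19.1}
    - {"tx": 0.289, "ty": 0.0493, "tz": -0.023, "turn": 19.1}
    - {"tx": 0.289, "ty": 0.0493, "tz": -0.023, "turn": 19.1}
    - {"tx": 0.289, "ty": 0.0493, "tz": -0.023, "turn": 19.1}
    - {"tx": 0.289, "ty": 0.0493, "tz": -0.023, "turn": 19.1}
  gripper: 0.4

```text
time_s: 36.47
eef_pos: [0.5576, -0.3225, 0.1196]
eef_rot: [0.0, -0.589, 0.808, 0.001]
wrist_force: [0.5, -0.2, 0.4]
opening: 0.405
```

```bash
python3 -c "
from h import *
go(.558,-.324,.0365,-107.9)
"
```

```text
pos [ 0.5576 -0.3225  0.1196] head -107.90 tilt [-4.e-04  1.e-03 -1.e+00] q [-7.090e-01  4.430e-01  1.509e+00  1.000e-03  1.191e+00  1.174e+00] t 36.5
tx 0.0014 ty -0.0009 tz 0.0831 turn 0.00
```

Request:
move_arm:
  increments:
    - {"tx": 0.0008, "ty": -0.0005, "tz": 0.02, "turn": 0.0}
    - {"tx": 0.0008, "ty": -0.0005, "tz": 0.045, "turn": 0.0}
    - {"tx": 0.0008, "ty": -0.0005, "tz": 0.065, "turn": 0.0}
    - {"tx": 0.0008, "ty": -0.0005, "tz": 0.077, "turn": 0.0}
    - {"tx": 0.0008, "ty": -0.0005, "tz": 0.083, "turn": 0.0}
    - {"tx": 0.0008, "ty": -0.0005, "tz": 0.0835, "turn": 0.0}
    - {"tx": 0.0008, "ty": -0.0005, "tz": 0.0835, "turn": 0.0}

```text
time_s: 37.05
eef_pos: [0.5585, -0.324, 0.0371]
eef_rot: [0.0, -0.589, 0.808, -0.0]
wrist_force: [0.3, 0.0, -0.1]
opening: 0.4
```

Request:
move_arm:
  increments:
    - {"tx": 0.0, "ty": 0.0, "tz": 0.0, "turn": 0.0}
    - {"tx": 0.0, "ty": 0.0, "tz": 0.0, "turn": 0.0}
    - {"tx": 0.0, "ty": 0.0, "tz": 0.0, "turn": 0.0}
    - {"tx": 0.0, "ty": 0.0, "tz": 0.0, "turn": 0.0}
    - {"tx": 0.0, "ty": 0.0, "tz": 0.0, "turn": 0.0}
    - {"tx": 0.0, "ty": 0.0, "tz": 0.0, "turn": 0.0}
  gripper: 0.0

```text
time_s: 37.55
eef_pos: [0.5589, -0.3249, 0.038]
eef_rot: [0.0, -0.588, 0.809, -0.001]
wrist_force: [-1.0, 2.4, 6.4]
opening: 0.159
```

```bash
python3 -c "
from h import *
go(.625,-.0336,.18,-88.8)
print(get_obs()['opening'])
"
```

```text
pos [ 0.5589 -0.3249  0.038 ] head -107.91 tilt [ 0.0023 -0.0015 -1.    ] q [-0.71   0.553  1.536  0.     1.049  1.173] t 37.5
tx -0.2974 ty 0.0263 tz -0.1422 turn -19.11
0.1592181293325121
```

Request:
move_arm:
  increments:
    - {"tx": 0.0, "ty": 0.0, "tz": -0.02, "turn": 0.0}
    - {"tx": 0.0, "ty": 0.0, "tz": -0.055, "turn": 0.0}
    - {"tx": 0.0, "ty": 0.0, "tz": -0.09, "turn": 0.0}
    - {"tx": -0.015, "ty": 0.001, "tz": -0.125, "turn": -2.0}
    - {"tx": -0.045, "ty": 0.004, "tz": -0.142, "turn": -5.0}
    - {"tx": -0.08, "ty": 0.007, "tz": -0.142, "turn": -9.0}
    - {"tx": -0.115, "ty": 0.01, "tz": -0.142, "turn": -13.0}
    - {"tx": -0.15, "ty": 0.013, "tz": -0.142, "turn": -17.0}
    - {"tx": -0.185, "ty": 0.016, "tz": -0.142, "turn": -19.1}
    - {"tx": -0.22, "ty": 0.019, "tz": -0.142, "turn": -19.1}
    - {"tx": -0.25, "ty": 0.022, "tz": -0.142, "turn": -19.1}
    - {"tx": -0.28, "ty": 0.0245, "tz": -0.142, "turn": -19.1}
    - {"tx": -0.2974, "ty": 0.026, "tz": -0.142, "turn": -19.1}
    - {"tx": -0.2974, "ty": 0.026, "tz": -0.135, "turn": -19.1}
    - {"tx": -0.2974, "ty": 0.026, "tz": -0.12, "turn": -19.1}
    - {"tx": -0.2974, "ty": 0.026, "tz": -0.105, "turn": -19.1}
    - {"tx": -0.2974, "ty": 0.026, "tz": -0.092, "turn": -19.1}
    - {"tx": -0.2974, "ty": 0.026, "tz": -0.09, "turn": -19.1}
    - {"tx": -0.2974, "ty": 0.026, "tz": -0.09, "turn": -19.1}
    - {"tx": -0.2974, "ty": 0.026, "tz": -0.09, "turn": -19.1}

```text
time_s: 39.22
eef_pos: [0.6247, -0.0339, 0.1266]
eef_rot: [-0.0, 0.714, -0.7, 0.0]
wrist_force: [-0.0, 0.3, -0.2]
opening: 0.16
```

```bash
python3 -c "
from h import *
go(.625,-.0335,.097,-88.8)
print(get_obs()['opening'])
snap('y')
t=cv2.imread('pics/y_scene.png'); cv2.imwrite('pics/y.png',cv2.resize(t[180:250,300:370],(600,600),interpolation=cv2.INTER_CUBIC))
"
```

```text
pos [ 0.6247 -0.0339  0.1266] head -88.84 tilt [ 3.e-04 -2.e-04 -1.e+00] q [-0.244  0.397  1.558 -0.     1.186  1.307] t 39.2
tx -0.0004 ty -0.0003 tz 0.0296 turn -0.04
0.1596668925633711
```

View pics/y.png

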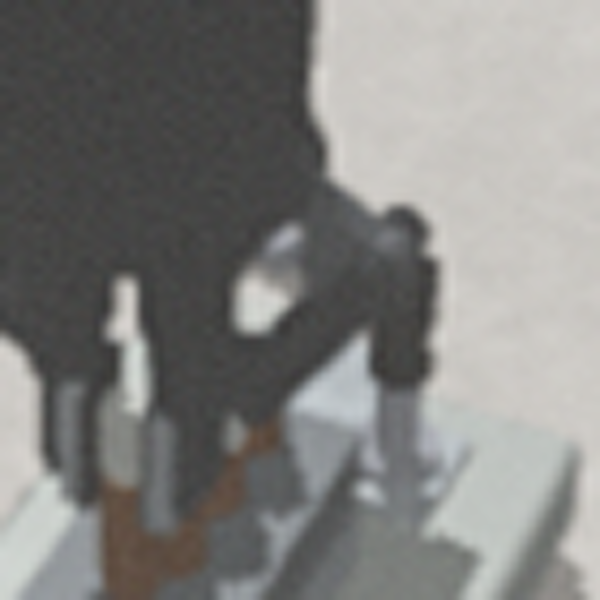

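Request:
move_arm:
  increments:
    - {"tx": -0.0003, "ty": -0.0003, "tz": 0.004, "turn": 0.0}
    - {"tx": -0.0003, "ty": -0.0003, "tz": 0.008, "turn": 0.0}
    - {"tx": -0.0003, "ty": -0.0003, "tz": 0.012, "turn": 0.0}
    - {"tx": -0.0003, "ty": -0.0003, "tz": 0.015, "turn": 0.0}
    - {"tx": -0.0003, "ty": -0.0003, "tz": 0.015, "turn": 0.0}

```text
time_s: 39.73
eef_pos: [0.6249, -0.0332, 0.1107]
eef_rot: [0.0, 0.714, -0.7, 0.0]
wrist_force: [1.6, -1.1, -1.3]
opening: 0.158
```

Request:
move_arm:
  increments:
    - {"tx": 0.0, "ty": 0.0, "tz": 0.004, "turn": 0.0}
    - {"tx": 0.0, "ty": 0.0, "tz": 0.008, "turn": 0.0}
    - {"tx": 0.0, "ty": 0.0, "tz": 0.011, "turn": 0.0}
    - {"tx": 0.0, "ty": 0.0, "tz": 0.0135, "turn": 0.0}
    - {"tx": 0.0, "ty": 0.0, "tz": 0.0145, "turn": 0.0}
    - {"tx": 0.0, "ty": 0.0, "tz": 0.0145, "turn": 0.0}

```text
time_s: 40.23
eef_pos: [0.6252, -0.0331, 0.0971]
eef_rot: [-0.0, 0.714, -0.7, 0.0]
wrist_force: [0.8, -1.3, 2.0]
opening: 0.158
```

Request:
move_arm:
  increments:
    - {"tx": 0.0, "ty": 0.0, "tz": 0.0, "turn": 0.0}
    - {"tx": 0.0, "ty": 0.0, "tz": 0.0, "turn": 0.0}
    - {"tx": 0.0, "ty": 0.0, "tz": 0.0, "turn": 0.0}
    - {"tx": 0.0, "ty": 0.0, "tz": -0.02, "turn": 0.0}
    - {"tx": 0.0, "ty": 0.0, "tz": -0.05, "turn": 0.0}
    - {"tx": 0.0, "ty": 0.0, "tz": -0.085, "turn": 0.0}
    - {"tx": 0.02, "ty": 0.02, "tz": -0.11, "turn": 0.0}
    - {"tx": 0.05, "ty": 0.05, "tz": -0.12, "turn": 0.0}
    - {"tx": 0.08, "ty": 0.08, "tz": -0.12, "turn": 0.0}
    - {"tx": 0.11, "ty": 0.11, "tz": -0.12, "turn": 0.0}
    - {"tx": 0.14, "ty": 0.14, "tz": -0.12, "turn": 0.0}
    - {"tx": 0.17, "ty": 0.17, "tz": -0.12, "turn": 0.0}
    - {"tx": 0.2, "ty": 0.2, "tz": -0.12, "turn": 0.0}
    - {"tx": 0.23, "ty": 0.21, "tz": -0.12, "turn": 0.0}
    - {"tx": 0.26, "ty": 0.22, "tz": -0.12, "turn": 0.0}
    - {"tx": 0.26, "ty": 0.22, "tz": -0.12, "turn": 0.0}
    - {"tx": 0.26, "ty": 0.22, "tz": -0.12, "turn": 0.0}
  gripper: 0.4

```text
time_s: 41.65
eef_pos: [0.4095, -0.2985, 0.2166]
eef_rot: [-0.0, 0.713, -0.701, -0.0]
wrist_force: [0.3, 0.2, -0.2]
opening: 0.399
```

```bash
python3 - <<'E'
from h import *
np.set_printoptions(precision=4,suppress=True)
o=snap('z')
s=cv2.imread('pics/z_top.png');t=cv2.imread('pics/z_scene.png'); cv2.imwrite('pics/z.png',np.hstack([cv2.resize(s[200:300,260:360],(400,400),interpolation=cv2.INTER_CUBIC),cv2.resize(t[190:290,280:380],(400,400),interpolation=cv2.INTER_CUBIC)]))
D=np.load("pics/z_top.npy"); P=cloud("top",D); Z=np.where(D>0,P[...,2],-1)
m=((Z>.105)&(Z<.14)).astype(np.uint8); m[:200]=0; m[260:]=0; m[:,:290]=0; m[:,330:]=0
n,l,st,c=cv2.connectedComponentsWithStats(m)
for i in range(1,n):
    if st[i,4]>6: print(st[i],onplane("top",[c[i]],.125)[0],"z med",np.median(Z[l==i]))
E
```

```text
[307 213   7   9  52] [ 0.6205 -0.0336  0.125 ] z med 0.12455224393539466
[307 224   7   8  51] [ 0.597 -0.034  0.125] z med 0.12425821723685693
[307 235   7   9  50] [ 0.5731 -0.035   0.125 ] z med 0.12407075771237874
[307 247   7   8  51] [ 0.5488 -0.0357  0.125 ] z med 0.12414218665228227
```

View pics/z.png

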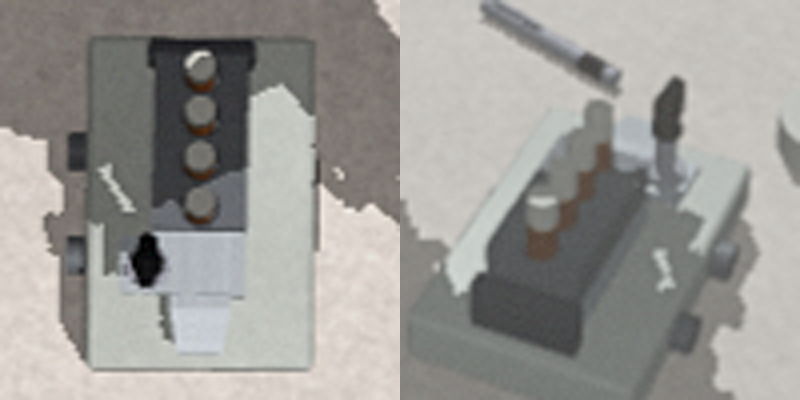

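View pics/z_scene.png

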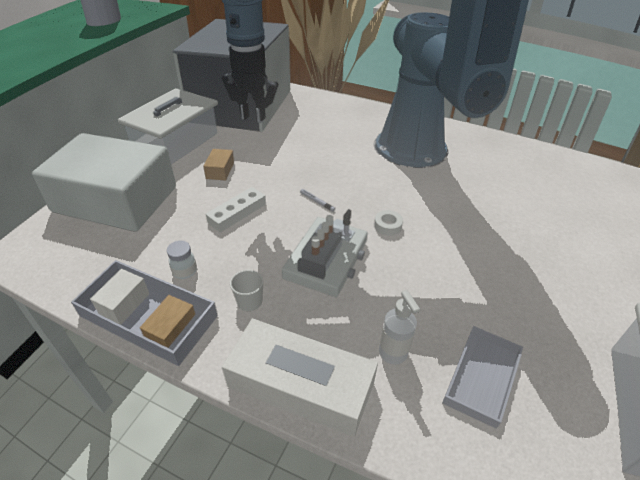

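```bash
python3 -c "
from h import *
print(workorder.hand_in())"
```

```text
the job is handed in; nothing more can be done
None
```

The job is done and handed in at about 42 s of robot time. The hand-in gives no verdict, so what follows rests on my own checks.

- **Carriage:** I slid it on from the rail's open end, flat front first, until it met the stop. The push force there rose to about 10 N with no further travel. The clamp-knob grip put the block's middle at x = 0.5896 m. That agrees with 0.589 m at stop contact, and the pictures show no gap at the stop.
- **Clamp:** I turned the knob clockwise about 93° until the torque rose to about 1.65 N m at its end stop. In the last pictures its bar lies along the rail.
- **Tubes:** All four were in the rack, and all four are now in the carriage, one per bore. The depth image puts their tops at 124–125 mm (125 expected), 24 mm apart, and the rack is empty.
- **Other things:** I touched none of the bystanders, and in the last picture they look as they did at the start.

**Disagreement:** the top camera reads about 2.5 mm low in x and 1 mm low in y compared with the arm and the scene camera. I worked from the arm and scene readings. I saw no sign of the carriage being knocked aside, and no check failed.

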